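Close and tighten valves, then start their leak test

ROBOT

A 6-joint arm with a two-finger parallel gripper is mounted at the origin on the work surface. World frame = base frame: x ahead of the robot, y to its left, z up, the work surface at z = 0. Lengths are in m, angles in degrees, forces in N, time in s.
With the tool pointing down it reaches from about 0.275 to 0.775 m from the base axis. Payload 14.6 kg.
Tool frame: the origin (TCP) lies on the centre line of the jaws, within the pads' length; the fingertips stand 11 mm ahead of it and the grasp point (between the pads) lies 8 mm behind it; z points along the fingers, y is the line along which they close (so a half turn about z gives the same grasp; the last joint's range is limited). The gripper opens to 85 mm and grips with 20 to 120 N. Pads are 22 mm wide; open, the fingers measure 114 mm over their backs; the gripper's body (76 mm by 85 mm) begins 54 mm behind the grasp point. The pads swing forward as they close: fully open they stand 13 mm farther back than shut.
Start: joints at [-78.283, 15.075, -2.767, 72.158, 0, 81.102], TCP at [0.185, -0.491, 0.242] pointing down, gripper open.
Joint ranges: [-151.79, 151.79], [-50.71, 97.33], [-67.44, 78.34], [-121.81, 120.89], [-77.56, 73.72], [-180, 180]. Speed limits (degrees/s): [108.29, 108.29, 147.25, 159.86, 180, 180].

INTERFACE

Orientations are given as [roll, pitch, yaw] about the fixed x, y, z axes, in that order (R = Rz(yaw) Ry(pitch) Rx(roll)).
In Python, from plant import telemetry, grab_frame, workorder gives the robot as it stands.
- The arm moves only by the tool arm_command, never from a script. Its argument "targets" is a list of rows, each an object of numbers: "ax", "ay", "az": the turn, a rotation vector about the tool's x, y, z normalised to -1 to 1, where 1 is 0.12 rad; "tx", "ty", "tz": the shift along the tool's x, y, z normalised to -1 to 1, where 1 is 0.06 m; "hand": the closure, from -1 (fully open) to 1 (shut). In form: [{"ax": .., "ay": .., "az": .., "tx": .., "ty": .., "tz": .., "hand": ..}, ...]. A call has 1 to 12 rows; each row shifts and turns the commanded pose from where the row before left it, along the tool's axes as they then stand; what a row does not reach is not made up. A row lasts 1/8 s, in which the tool goes at most 62.5 mm and 10.7 degrees, less where a joint would pass 70% of its speed; a pose out of reach is approached as far as the arm can. A call with a number of a shift or a turn outside -1 to 1 is refused whole. A call with a gripper value outside its range is refused whole. The fingers move at their own pace and stop on an object; "force" is the grip in N (left out, the last holds). Time passes only in rows, so rows that do not move let the fingers close. It gives the time, the measured TCP pose, the force, the opening and the grip force at its end, in the units of the state.
- telemetry.get_obs(): the state, without advancing time (a new reading comes with each control period).
- grab_frame(name): name is "scene" or "top" or "wrist"; returns a dict with "frame" (384x512x3 uint8, red, green, blue), "K" (3x3 intrinsics, pixels), "dist" ([k1, k2, p1, p2, k3] as OpenCV has them; the pictures are not rectified), "R" (3x3) and "t" (3): a world point X has camera coordinates R X + t. Camera axes: x right, y down, z forward; pixel columns grow to the right and rows downward; lengths in m; the calibration is good to about 2 mm. A picture is of the moment at which its call begins. There is no depth.
- workorder.sign_off(): hands the job in; it is judged then, once.
The state is a dict: "t": time; "qpos": joint angles; "dq": joint speeds; "effort": joint torques, N m; "eef_pos": TCP position; "ee_rot": TCP orientation; "ft_force": force on the tool from outside, world axes, zero at the start; "ft_torque": the same for the moment, N m; "grip_width": finger opening in m; "grip_force": force on a finger pad.
Only numpy, scipy, OpenCV 4.12 (cv2) and the standard library are available. Lean on these libraries where they do the work, as an engineer would, in place of code of your own. Each camera call takes 0.05 s, during which the arm holds its last target. There are 200 camera calls.

TASK

The air-suspension valves in the red tester are to be leak-tested: first spin the blanking cap of every valve clockwise by hand until it seats, using no tool, and only when all are finger-tight take the large spanner and pull each one up firmly to its stop, an eighth of a turn. Lay the spanner back flat on the rubber mat without dropping it, and then press the programme key (left), the fill key (middle) and the large start button (right), one at a time and fully down, in that order. Press no key before all caps are tight, and leave the other things on the bench where they are.

Things in the scene. Friction and masses are not known exactly. Their poses are not given: they have to be found in the camera images.
- tester: Bench leak tester, fixed. Origin under it; x away from the robot, y to the left along its row of four nests, 66 mm apart. 3 or all 4 nests hold a valve: 46 mm square foot held down by clamp strips, 37 mm round aluminium body up to 70 mm above the bench, 21 mm brass nipple on top with a 30 mm hexagon blanking cap. Red console at its left end, all of it lower than the middle of the caps.
- cap1_hex (a point): Centre of the hexagon of steel blanking cap 1 (None: no such valve). 30 mm across flats, 22 mm tall (11 above, 11 below this point), a 6 mm dome on top, the valve's body ends 34 mm below. z up along its axis; x square to a pair of flats (flats face 0, 60, 120.. deg from x); turns with the cap. In any nest.
- cap1 (a joint): Turn of cap 1 on its thread, rad, grows clockwise seen from above; starts at 0.6 to 1.5, seats at 2.4 (finger-tight). Turns by hand against 0.15 Nm and stays where left.
- tight1 (a joint): Further clockwise turn, rad, of cap 1 after it has seated: 0 at the start, dead stop at 0.785 (an eighth of a turn). Takes about 0.9 Nm, far more than spinning it by hand: needs the spanner. The cap turns on by this angle and does not spring back.
- cap2_hex (a point): Centre of the hexagon of steel blanking cap 2 (None: no such valve). 30 mm across flats, 22 mm tall (11 above, 11 below this point), a 6 mm dome on top, the valve's body ends 34 mm below. z up along its axis; x square to a pair of flats (flats face 0, 60, 120.. deg from x); turns with the cap. In any nest.
- cap2 (a joint): Turn of cap 2 on its thread, rad, grows clockwise seen from above; starts at 0.6 to 1.5, seats at 2.4 (finger-tight). Turns by hand against 0.15 Nm and stays where left.
- tight2 (a joint): Further clockwise turn, rad, of cap 2 after it has seated: 0 at the start, dead stop at 0.785 (an eighth of a turn). Takes about 0.9 Nm, far more than spinning it by hand: needs the spanner. The cap turns on by this angle and does not spring back.
- cap3_hex (a point): Centre of the hexagon of steel blanking cap 3 (None: no such valve). 30 mm across flats, 22 mm tall (11 above, 11 below this point), a 6 mm dome on top, the valve's body ends 34 mm below. z up along its axis; x square to a pair of flats (flats face 0, 60, 120.. deg from x); turns with the cap. In any nest.
- cap3 (a joint): Turn of cap 3 on its thread, rad, grows clockwise seen from above; starts at 0.6 to 1.5, seats at 2.4 (finger-tight). Turns by hand against 0.15 Nm and stays where left.
- tight3 (a joint): Further clockwise turn, rad, of cap 3 after it has seated: 0 at the start, dead stop at 0.785 (an eighth of a turn). Takes about 0.9 Nm, far more than spinning it by hand: needs the spanner. The cap turns on by this angle and does not spring back.
- cap4_hex (a point): Centre of the hexagon of steel blanking cap 4 (None: no such valve). 30 mm across flats, 22 mm tall (11 above, 11 below this point), a 6 mm dome on top, the valve's body ends 34 mm below. z up along its axis; x square to a pair of flats (flats face 0, 60, 120.. deg from x); turns with the cap. In any nest.
- cap4 (a joint): Turn of cap 4 on its thread, rad, grows clockwise seen from above; starts at 0.6 to 1.5, seats at 2.4 (finger-tight). Turns by hand against 0.15 Nm and stays where left.
- tight4 (a joint): Further clockwise turn, rad, of cap 4 after it has seated: 0 at the start, dead stop at 0.785 (an eighth of a turn). Takes about 0.9 Nm, far more than spinning it by hand: needs the spanner. The cap turns on by this angle and does not spring back.
- spanner_mid (a point): Middle of the handle of the large steel combination spanner, half-way up its thickness; 262 mm long, 0.34 to 0.53 kg, balanced within 10 mm of here. x along it to the open jaw, z up. Handle 23 wide, 10 thick from 85 mm behind to 60 mm ahead; ring end (48 mm wide) 110 behind. Flat on the mat at the start, this point 9 mm above the bench.
- spanner: The same large spanner; origin 6 mm below spanner_mid, on its underside.
- spanner_jaw (a point): Where a nut's centre sits in the large spanner, 110 mm ahead of spanner_mid. Head 64 mm wide, 12 thick; jaw faces parallel to x, 31.2 mm apart, from the throat 18 mm behind here to 10 mm ahead, flaring to 38 mm at the mouth 18 mm ahead. Slid on or lowered over a hexagon with two flats parallel to x within 4 deg; then has about 5 deg play each way.
- mat_top (a point): Centre of the top of the black rubber mat where the large spanner and a smaller one (176 mm long, does not fit the caps) lie side by side, about 96 mm apart, either way round; fixed. 320 mm along its x, 200 mm along its y, 3 mm thick.
- key_program_top (a point): Centre of the top face of the programme key: the left one as the robot sees it, round, grey, 18 mm across. On the flat top of the tester's red console, pressed straight down. The three keys stand 40 mm apart in a row and 22 mm proud; a display hood as high as the keys begins 50 mm beyond their centres.
- key_program (a joint): Its travel in m: 0 up, 0.006 fully down, springs back; fully down takes 5 N.
- key_fill_top (a point): Centre of the top face of the fill key: the middle one, round, grey, 18 mm across. On the flat top of the tester's red console, pressed straight down. The three keys stand 40 mm apart in a row and 22 mm proud; a display hood as high as the keys begins 50 mm beyond their centres.
- key_fill (a joint): Its travel in m: 0 up, 0.006 fully down, springs back; fully down takes 5 N.
- key_start_top (a point): Centre of the top face of the start button: the right one, nearest the nests, round, grey, 26 mm across. On the flat top of the tester's red console, pressed straight down. The three keys stand 40 mm apart in a row and 22 mm proud; a display hood as high as the keys begins 50 mm beyond their centres.
- key_start (a joint): Its travel in m: 0 up, 0.006 fully down, springs back; fully down takes 5 N.
There are look-alikes about, which are no part of the job. Leave any orange or pink look-alike of the part that bears cap4_hex alone.

How it is judged (in metres and radians):
On the way, in this order (a step that is already met when the one before it is completed fails the run):
1. every cap is spun down to its seat by hand, none yet pulled up (value of joint each of cap1, cap2, cap3, cap4 above 2.2 rad and value of joint each of tight1, tight2, tight3, tight4 below 0.3 rad), for 0.2 s.
2. every cap is pulled up tight with the spanner (value of joint each of cap1, cap2, cap3, cap4 above 2.2 rad and value of joint each of tight1, tight2, tight3, tight4 above 0.5 rad), for 0.2 s.
3. the spanner lies flat on the mat again, let go (x of spanner_mid in the frame of mat_top between -0.1 and 0.1 m and y of spanner_mid in the frame of mat_top between -0.085 and 0.085 m and height (world z) of spanner_mid below 0.016 m and angle between spanner_mid's own z axis and vertical below 0.12 rad and contact force between the fingers and spanner below 0.3 N and linear speed of spanner below 0.05 m/s), for 0.3 s.
4. the programme key is pressed (value of joint key_program above 0.0045 m and value of joint each of key_fill, key_start below 0.002 m), for 0.05 s.
5. then the fill key (value of joint key_fill above 0.0045 m and value of joint each of key_program, key_start below 0.002 m), for 0.05 s.
6. then the start button (value of joint key_start above 0.0045 m and value of joint each of key_program, key_fill below 0.002 m), for 0.05 s.
At the end, for the whole second after the job is handed in: Every cap present is seated (its thread joint above 2.2 rad) and pulled up by at least 0.5 rad more; the large spanner lies flat and still on the mat with the middle of its handle within 100 mm (along) and 85 mm (across) of the mat's centre, let go; all three keys are up again (all of step 2 and all of step 3 and value of joint each of key_program, key_fill, key_start below 0.002 m); the robot touches nothing.
It fails at once if a cap is run down with the spanner before it is seated ((contact force between spanner and cap1 above 2 N and value of joint cap1 below 1.8 rad) or (contact force between spanner and cap2 above 2 N and value of joint cap2 below 1.8 rad) or (contact force between spanner and cap3 above 2 N and value of joint cap3 below 1.8 rad) or (contact force between spanner and cap4 above 2 N and value of joint cap4 below 1.8 rad)).
It fails at once if a cap is pulled up beyond finger-tight by the fingers instead of the spanner ((contact force between the fingers and cap1 above 3 N and value of joint tight1 above 0.3 rad and velocity of joint tight1 above 0.1 rad/s) or (contact force between the fingers and cap2 above 3 N and value of joint tight2 above 0.3 rad and velocity of joint tight2 above 0.1 rad/s) or (contact force between the fingers and cap3 above 3 N and value of joint tight3 above 0.3 rad and velocity of joint tight3 above 0.1 rad/s) or (contact force between the fingers and cap4 above 3 N and value of joint tight4 above 0.3 rad and velocity of joint tight4 above 0.1 rad/s)).
It fails at once if a key is pressed before all caps are tight (value of joint any of key_program, key_fill, key_start above 0.003 m and value of joint any of tight1, tight2, tight3, tight4 below 0.45 rad).
It fails at once if the spanner is dropped (linear speed of spanner above 1.2 m/s and height (world z) of spanner_mid below 0.04 m).
It fails at once if another thing on the bench is knocked away (4 cm, the small spanner 6 cm) (distance of small_spanner from where it was at the start of the episode above 0.06 m or distance of any of screwdriver, socket, spray, torch, injector, oil, grease from where it was at the start of the episode above 0.04 m).
Of valve1, valve2, valve3, valve4 only 3 to 4 are there at a start; the rules pass over those that are not, and their reading is None.
At some moment in a run one of spanner may be knocked a few centimetres aside while the robot is not near it.
It also fails if it takes over 210 s, if anything falls off the work surface, if the arm or the gripper's body presses on something with over 40 N, if the wrist force passes 120 N, or if a joint passes its speed limit or range.

## Working session

There is one attempt and no reset: what is moved stays moved. The work goes in short steps, Python scripts to look and compute and a tool call to move; the robot and the scene stay as the last step left them, time stands still between calls to the robot, and variables do not carry over. Pictures are saved under pics/ and viewed, at most 14 in all, crops included, and the job is handed in when it is done.

Besides the shell and the picture viewer there is one more tool, called after "Call:" as name(argument=value, ...), one argument or row to a line, values as JSON. arm_command: Moves the arm, as the interface text tells. Scaled input: -1 to 1 covers 0.06 m each way for a shift and 0.12 rad each way for a turn. Its arguments: {"type":"object","properties":{"targets":{"type":"array","items":{"type":"object","properties":{"ax":{"type":"number","minimum":-1,"maximum":1},"ay":{"type":"number","minimum":-1,"maximum":1},"az":{"type":"number","minimum":-1,"maximum":1},"tx":{"type":"number","minimum":-1,"maximum":1},"ty":{"type":"number","minimum":-1,"maximum":1},"tz":{"type":"number","minimum":-1,"maximum":1},"hand":{"type":"number"}}}},"force":{"type":"number"}},"required":["targets"]}

```bash
ls; mkdir -p pics; cat > h.py <<'E'
import numpy as np, cv2
from plant import telemetry, grab_frame, workorder
def save(name,fn):
    f=grab_frame(name); cv2.imwrite('pics/'+fn+'.png',cv2.cvtColor(f['frame'],cv2.COLOR_RGB2BGR)); np.savez('pics/'+fn+'.npz',**f); return f
def load(fn): return dict(np.load('pics/'+fn+'.npz'))
def ray(f,uv):
    p=cv2.undistortPoints(np.array(uv,float).reshape(-1,1,2),f['K'],f['dist']).reshape(-1,2)
    d=np.c_[p,np.ones(len(p))]@f['R']; return -f['R'].T@f['t'],d
def plane(f,uv,z):
    c,d=ray(f,uv); return c+d*((z-c[2])/d[:,2])[:,None]
def proj(f,X):
    return cv2.projectPoints(np.array(X,float).reshape(-1,1,3),cv2.Rodrigues(f['R'])[0],f['t'],f['K'],f['dist'])[0].reshape(-1,2)
E
python3 - <<'E'
from h import *
for n in ('scene','top','wrist'):
    f=save(n,n+'0'); print(n,-f['R'].T@f['t'],f['R'][2])
a,b=[cv2.imread(f'pics/{n}0.png') for n in('scene','top')]
cv2.imwrite('pics/a.png',cv2.resize(a,(800,600)));cv2.imwrite('pics/b.png',cv2.resize(b,(800,600)))
print(telemetry.get_obs())
E
```

```text
pics
scene [1.09139497 0.16995245 0.86528521] [-0.63307512 -0.17730105 -0.75351193]
top [ 0.37940977 -0.03045889  1.20236659] [ 0.07345708  0.00191814 -0.99729653]
wrist [ 0.25140554 -0.46450917  0.37236735] [-0.2634149  -0.09764259 -0.95972835]
{'t': 0.15, 'qpos': array([-7.82816813e+01,  1.50919945e+01, -2.79440609e+00,  7.21583985e+01,
        2.27324563e-04,  8.11023054e+01]), 'dq': array([ 0.00689842, -0.08576767,  0.11307177,  0.07434149,  0.00447338,
       -0.04867266]), 'effort': array([ 1.51385968e-03, -6.37821579e+01,  3.84649980e+01,  1.05724009e-02,
       -6.38879396e-05, -1.55281100e-05]), 'eef_pos': array([ 0.18481309, -0.49118629,  0.24194692]), 'ee_rot': array([-1.79955775e+02, -7.15368422e-03,  2.06160104e+01]), 'ft_force': array([ 0.29544493,  0.06600752, -0.07087512]), 'ft_torque': array([-0.01260053, -0.03454671, -0.01646643]), 'grip_force': 0.0, 'grip_width': 0.08543816600027562}
```

View pics/a.png

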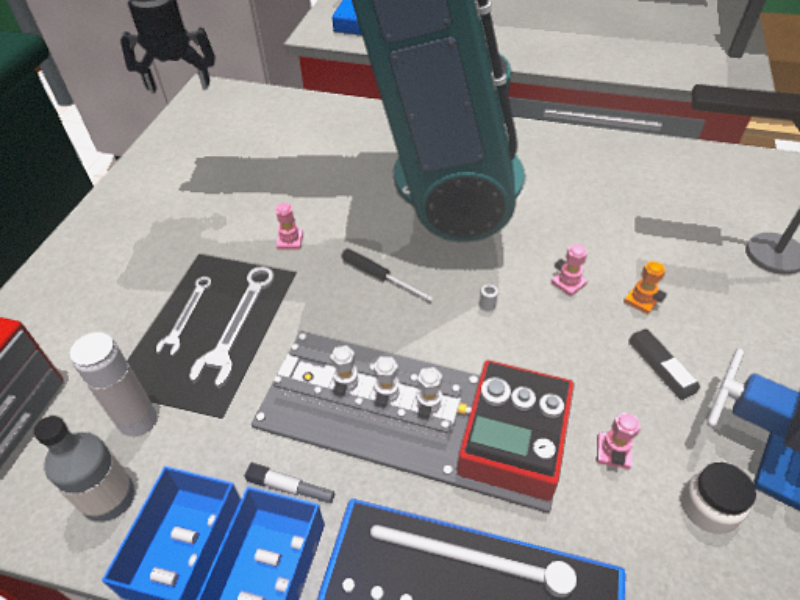

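View pics/b.png

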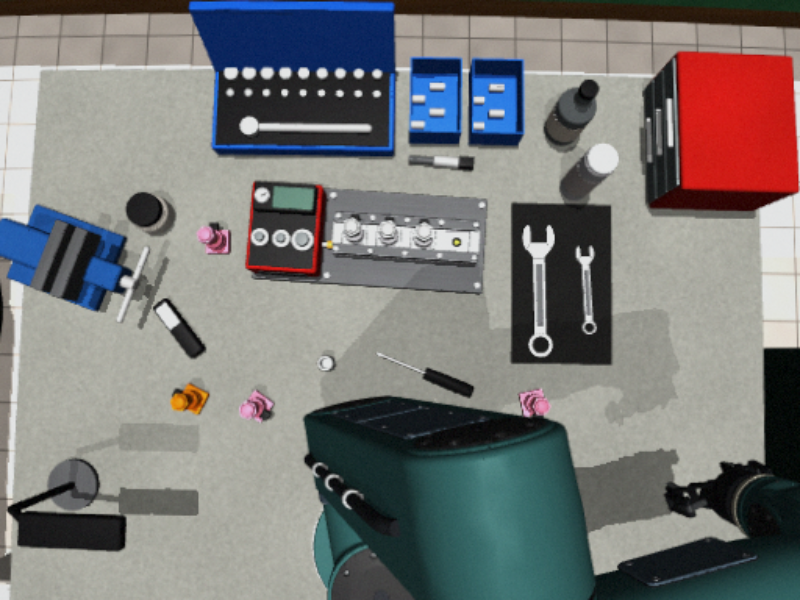

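The scene and top pictures show three valves in the tester nests (top view, 800 px scale: (353,228), (388,231), (424,233); the right nest at (457,242) is empty). Look-alikes: pink at (212,238), (257,405) and (535,402), orange at (188,398), none of them in the tester, so they stay alone. The large spanner is at (540,290) with its jaw away from the robot; the small one at (587,290) is not the one.

```bash
python3 - <<'E'
from h import *
np.set_printoptions(precision=4,suppress=True)
t,s=load('top0'),load('scene0'); k=512/800
def tri(a,b):
    (c1,d1),(c2,d2)=ray(t,[np.array(a)*k]),ray(s,[np.array(b)*k])
    d1,d2=d1[0],d2[0]; l=np.linalg.lstsq(np.c_[d1,-d2],c2-c1,rcond=None)[0]
    p,q=c1+l[0]*d1,c2+l[1]*d2; return (p+q)/2,np.linalg.norm(p-q)
for n,a,b in [('capL',(353,226),(430,375)),('capM',(388,229),(386,364)),('capR',(424,231),(343,352)),('kp',(260,237),(552,401)),('kf',(281,238),(524,395)),('ks',(303,239),(495,388))]: print(n,*tri(a,b))
for n,p,z in [('mat',[(512,204),(610,206),(611,363),(512,362)],.003),('ring/jaw/handle',[(540,345),(538,240),(540,300)],.009),('plate corners',[(330,188),(486,199),(480,292)],.005),('screwdriver,socket,spray',[(378,354),(472,390),(326,363),(575,195)],.01)]: print(n);print(plane(t,np.array(p)*k,z))
# crop caps from top & scene
a=cv2.imread('pics/top0.png')[110:200,150:320];b=cv2.imread('pics/scene0.png')[200:300,160:380]
a=cv2.resize(a,None,fx=3.5,fy=3.5,interpolation=2);b=cv2.resize(b,(595,270),interpolation=2)
cv2.imwrite('pics/c.png',np.vstack([a,b]))
E
```

```text
capL [0.5979 0.07   0.1178] 0.006399609673617751
capM [0.5938 0.0057 0.1167] 0.004180055005818636
capR [ 0.5906 -0.0596  0.1199] 0.003646573187332437
kp [0.5806 0.2434 0.0911] 0.0041083771545946
kf [0.5795 0.2045 0.0897] 0.003941096992076767
ks [0.5781 0.1631 0.0901] 0.003409892692779639
mat
[[ 0.6722 -0.2404  0.003 ]
 [ 0.6724 -0.4388  0.003 ]
 [ 0.3576 -0.4379  0.003 ]
 [ 0.3567 -0.2415  0.003 ]]
ring/jaw/handle
[[ 0.3909 -0.2954  0.009 ]
 [ 0.599  -0.2913  0.009 ]
 [ 0.4794 -0.2952  0.009 ]]
plate corners
[[ 0.698   0.1252  0.005 ]
 [ 0.6809 -0.1878  0.005 ]
 [ 0.4936 -0.177   0.005 ]]
screwdriver,socket,spray
[[ 0.3681  0.0218  0.01  ]
 [ 0.3013 -0.1625  0.01  ]
 [ 0.3488  0.123   0.01  ]
 [ 0.6915 -0.3659  0.01  ]]
```

View pics/c.png

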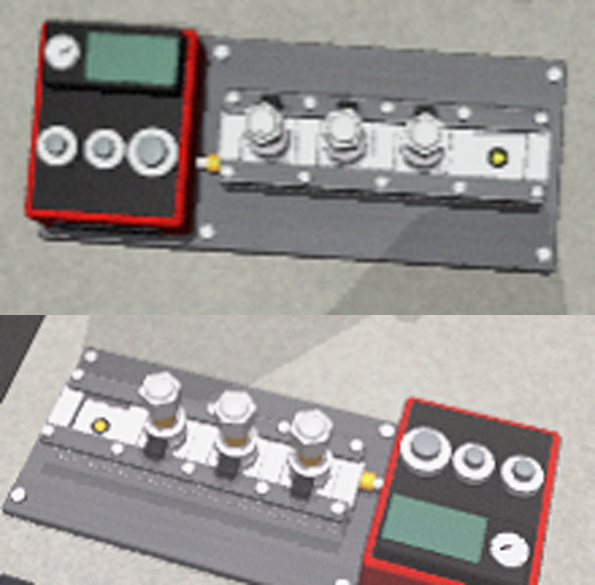

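The crop confirms three plain steel caps on aluminium valves, about (265,125), (343,130), (425,132) in its top half, with the right nest empty. Triangulation puts the dome tops at z≈0.118, which agrees with 0.121. Next I go above the row.

Call:
arm_command(
  targets=[
    {"tx": 0.845,"ty": -0.487,"hand": -1},
    {"tx": 0.845,"ty": -0.487},
    {"tx": 0.845,"ty": -0.487},
    {"tx": 0.845,"ty": -0.487},
    {"tx": 0.845,"ty": -0.487},
    {"tx": 0.845,"ty": -0.487},
    {"tx": 0.845,"ty": -0.487},
    {"tx": 0.845,"ty": -0.487},
    {"tx": 0.845,"ty": -0.487},
    {"tx": 0.845,"ty": -0.487},
    {"tx": 0.845,"ty": -0.487},
    {},
  ],
  force=20,
)

```text
validation failed for argument at $.ta...
```

Call:
arm_command(
  targets=[
    {"az": -1},
    {"az": -1},
    {"az": -1},
    {"az": -1},
    {"az": -1},
    {"az": -1},
    {"az": -1},
    {"az": -1},
    {"az": -1},
    {"az": -1},
    {"az": -1},
    {"az": -1},
  ],
)

```text
validation failed for argument at $.ta...
```

Call:
arm_command(
  targets=[
    {"az": -1},
    {"az": -1},
    {"az": -1},
    {"az": -1},
    {"az": -1},
    {"az": -1},
    {"az": -1},
    {"az": -1},
    {"az": -1},
    {"az": -1},
    {"az": -1},
    {},
  ],
)

```text
validation failed for argument at $.ta...
```

```bash
python3 - <<'E'
from h import *
f=save('wrist','w1'); o=telemetry.get_obs(); print(o['t'],o['eef_pos'],o['ee_rot'],o['qpos'],o['grip_width'],o['ft_force'],f['K'][0,0])
cv2.imwrite('pics/d.png',cv2.resize(cv2.imread('pics/w1.png'),(800,600),interpolation=2))
E
```

```text
0.2 [ 0.18480658 -0.49123342  0.24199907] [-1.79962428e+02 -5.93700122e-03  2.06161682e+01] [-7.82833514e+01  1.50904744e+01 -2.78841368e+00  7.21591501e+01
  5.30523785e-05  8.11004784e+01] 0.08497302951082933 [0.38108993 0.02916133 0.10261616] 305.97183404583683
```

View pics/d.png

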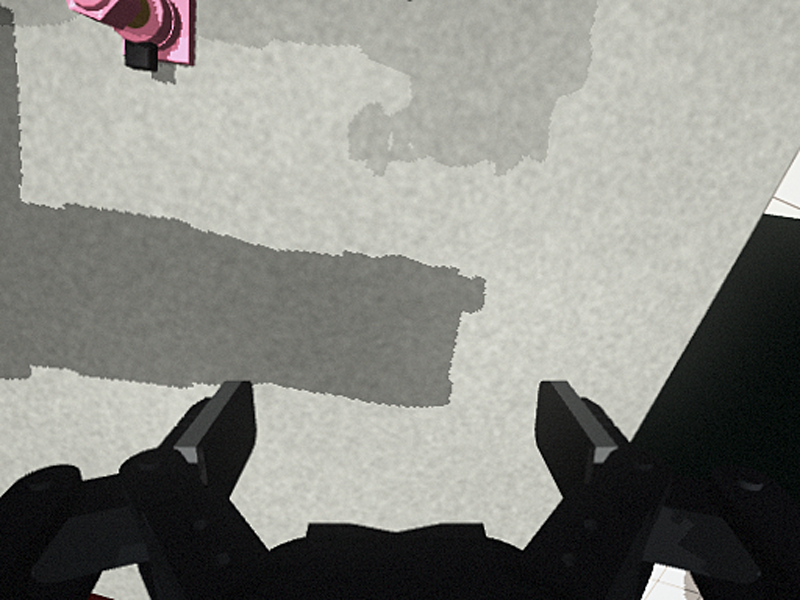

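The picture shows the start view, with the fingertips at (245,385) and (555,385): the moves were refused because every row needs all its fields. I send them again in full.

Call:
arm_command(
  targets=[
    {"ax": 0,"ay": 0,"az": 0,"tx": 0.845,"ty": -0.487,"tz": 0,"hand": -1},
    {"ax": 0,"ay": 0,"az": 0,"tx": 0.845,"ty": -0.487,"tz": 0,"hand": -1},
    {"ax": 0,"ay": 0,"az": 0,"tx": 0.845,"ty": -0.487,"tz": 0,"hand": -1},
    {"ax": 0,"ay": 0,"az": 0,"tx": 0.845,"ty": -0.487,"tz": 0,"hand": -1},
    {"ax": 0,"ay": 0,"az": 0,"tx": 0.845,"ty": -0.487,"tz": 0,"hand": -1},
    {"ax": 0,"ay": 0,"az": 0,"tx": 0.845,"ty": -0.487,"tz": 0,"hand": -1},
    {"ax": 0,"ay": 0,"az": 0,"tx": 0.845,"ty": -0.487,"tz": 0,"hand": -1},
    {"ax": 0,"ay": 0,"az": 0,"tx": 0.845,"ty": -0.487,"tz": 0,"hand": -1},
    {"ax": 0,"ay": 0,"az": 0,"tx": 0.845,"ty": -0.487,"tz": 0,"hand": -1},
    {"ax": 0,"ay": 0,"az": 0,"tx": 0.845,"ty": -0.487,"tz": 0,"hand": -1},
    {"ax": 0,"ay": 0,"az": 0,"tx": 0.845,"ty": -0.487,"tz": 0,"hand": -1},
    {"ax": 0,"ay": 0,"az": 0,"tx": 0,"ty": 0,"tz": 0,"hand": -1},
  ],
  force=20,
)

```text
t: 1.7
eef_pos: [0.5951, 0.0086, 0.2412]
ee_rot: [-180.0, 0.0, 20.8]
ft_force: [-0.3, -1.3, 0.1]
grip_width: 0.0855
grip_force: 0.0
```

Call:
arm_command(
  targets=[
    {"ax": 0,"ay": 0,"az": -1,"tx": 0,"ty": 0,"tz": 0,"hand": -1},
    {"ax": 0,"ay": 0,"az": -1,"tx": 0,"ty": 0,"tz": 0,"hand": -1},
    {"ax": 0,"ay": 0,"az": -1,"tx": 0,"ty": 0,"tz": 0,"hand": -1},
    {"ax": 0,"ay": 0,"az": -1,"tx": 0,"ty": 0,"tz": 0,"hand": -1},
    {"ax": 0,"ay": 0,"az": -1,"tx": 0,"ty": 0,"tz": 0,"hand": -1},
    {"ax": 0,"ay": 0,"az": -1,"tx": 0,"ty": 0,"tz": 0,"hand": -1},
    {"ax": 0,"ay": 0,"az": -1,"tx": 0,"ty": 0,"tz": 0,"hand": -1},
    {"ax": 0,"ay": 0,"az": -1,"tx": 0,"ty": 0,"tz": 0,"hand": -1},
    {"ax": 0,"ay": 0,"az": -1,"tx": 0,"ty": 0,"tz": 0,"hand": -1},
    {"ax": 0,"ay": 0,"az": -1,"tx": 0,"ty": 0,"tz": 0,"hand": -1},
    {"ax": 0,"ay": 0,"az": -1,"tx": 0,"ty": 0,"tz": 0,"hand": -1},
    {"ax": 0,"ay": 0,"az": -1,"tx": 0,"ty": 0,"tz": 0,"hand": -1},
  ],
)

```text
t: 3.2
eef_pos: [0.5931, 0.0049, 0.2423]
ee_rot: [-180.0, 0.0, 103.3]
ft_force: [0.0, -0.5, 0.0]
grip_width: 0.0852
grip_force: 0.0
```

Call:
arm_command(
  targets=[
    {"ax": 0,"ay": 0,"az": -1,"tx": 0,"ty": 0,"tz": 0,"hand": -1},
    {"ax": 0,"ay": 0,"az": -1,"tx": 0,"ty": 0,"tz": 0,"hand": -1},
    {"ax": 0,"ay": 0,"az": -1,"tx": 0,"ty": 0,"tz": 0,"hand": -1},
    {"ax": 0,"ay": 0,"az": -1,"tx": 0,"ty": 0,"tz": 0,"hand": -1},
    {"ax": 0,"ay": 0,"az": -1,"tx": 0,"ty": 0,"tz": 0,"hand": -1},
    {"ax": 0,"ay": 0,"az": -1,"tx": 0,"ty": 0,"tz": 0,"hand": -1},
    {"ax": 0,"ay": 0,"az": -1,"tx": 0,"ty": 0,"tz": 0,"hand": -1},
    {"ax": 0,"ay": 0,"az": -1,"tx": 0,"ty": 0,"tz": 0,"hand": -1},
    {"ax": 0,"ay": 0,"az": -1,"tx": 0,"ty": 0,"tz": 0,"hand": -1},
    {"ax": 0,"ay": 0,"az": -1,"tx": 0,"ty": 0,"tz": 0,"hand": -1},
    {"ax": 0,"ay": 0,"az": -1,"tx": 0,"ty": 0,"tz": 0,"hand": -1},
    {"ax": 0,"ay": 0,"az": 0,"tx": 0,"ty": 0,"tz": 0,"hand": -1},
  ],
)

```text
t: 4.7
eef_pos: [0.5932, 0.0051, 0.2423]
ee_rot: [-180.0, -0.0, 178.7]
ft_force: [0.1, 0.2, -0.4]
grip_width: 0.0856
grip_force: 0.0
```

```bash
python3 - <<'E'
from h import *
f=save('wrist','w2'); o=telemetry.get_obs(); print(o['t'],o['eef_pos'],o['ee_rot'],o['qpos'],o['grip_width'],o['ft_force'])
cv2.imwrite('pics/d2.png',cv2.resize(cv2.imread('pics/w2.png'),(800,600),interpolation=2))
E
```

```text
4.75 [0.59328808 0.0052278  0.24232482] [-1.79994792e+02 -9.80174163e-03  1.78566097e+02] [-7.35838904e+00  2.19236889e+01  7.50996976e+00  7.55954928e+01
 -6.19145166e-03 -5.92448555e+00] 0.08503738001851971 [ 0.06114356  0.17893182 -0.11952968]
```

View pics/d2.png

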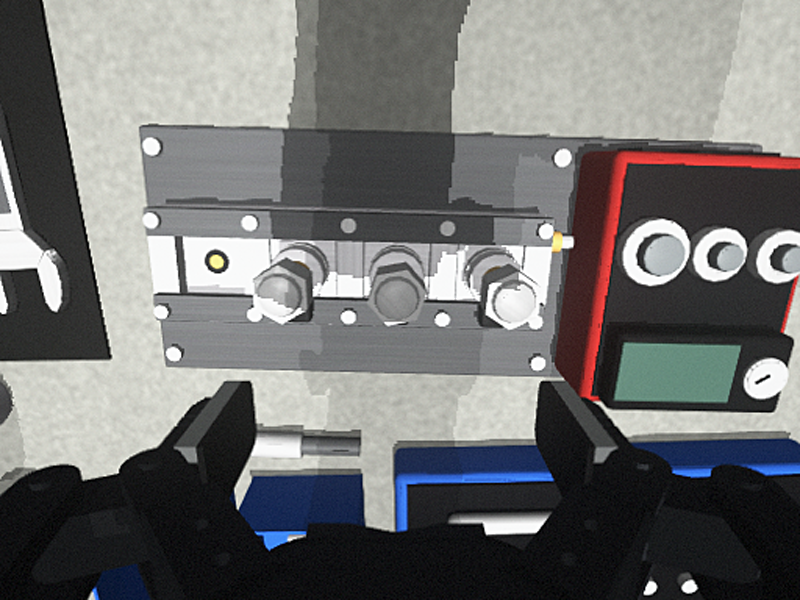

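The wrist view shows the three caps at (283,292), (398,288) and (512,298), and the keys at (655,255), (720,255) and (780,258). I need a close crop to read the hexagon corners.

```bash
python3 - <<'E'
from h import *
a=cv2.imread('pics/w2.png')
c=[a[155:215,x-25:x+25] for x in (182,254,328)]
im=np.hstack([cv2.resize(i,(266,320),interpolation=2) for i in c])
g=cv2.createCLAHE(3,(4,4)).apply(cv2.cvtColor(im,6)); cv2.imwrite('pics/e.png',g)
E
```

```text
(no output)
```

View pics/e.png

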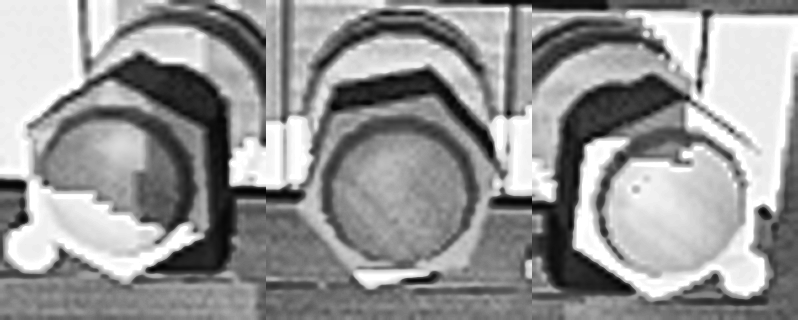

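```bash
python3 - <<'E'
from h import *
f=load('w2')
C={'R':(157,0,[(115,78),(207,128),(203,228),(126,280),(37,222),(34,138)]),'M':(229,266,[(328,108),(435,93),(495,188),(437,278),(364,281),(300,205)]),'L':(303,532,[(582,140),(683,100),(755,160),(750,252),(655,297),(575,250)])}
for n,(x0,o,p) in C.items():
    uv=[(x0+(x-o)/5.32,155+y/5.333) for x,y in p]
    P=plane(f,uv,.115)[:,:2]; c=P.mean(0); d=P-c; a=np.degrees(np.arctan2(d[:,1],d[:,0]))
    m=np.degrees(np.angle(np.exp(1j*np.radians(a*6)).mean()))/6
    print(n,c.round(4),(np.hypot(*d.T)*1e3).round(1),(a%60).round(1),'corner angle mod60',m%60,'flat',(m+30)%60)
E
```

```text
R [ 0.5919 -0.0575] [17.1 17.2 15.6 17.4 16.1 15.4] [57.6 59.3 56.5 57.9 55.4  1.2] corner angle mod60 57.9708816207017 flat 27.9708816207017
M [0.5958 0.0067] [17.8 18.2 16.8 16.5 16.  15.5] [35.  36.7 31.6 25.  40.9 36.1] corner angle mod60 34.376439492064875 flat 4.376439492064872
L [0.5987 0.0729] [17.9 17.1 15.7 17.1 16.9 17. ] [53.3 53.6 54.9 57.2 55.9 58.7] corner angle mod60 55.605075122422235 flat 25.605075122422235
```

Call:
arm_command(
  targets=[
    {"ax": 0,"ay": 0,"az": -1,"tx": 0,"ty": 0,"tz": 0,"hand": -1},
    {"ax": 0,"ay": 0,"az": -1,"tx": 0,"ty": 0,"tz": 0,"hand": -1},
    {"ax": 0,"ay": 0,"az": -1,"tx": 0,"ty": 0,"tz": 0,"hand": -1},
    {"ax": 0,"ay": 0,"az": -1,"tx": 0,"ty": 0,"tz": 0,"hand": -1},
    {"ax": 0,"ay": 0,"az": -1,"tx": 0,"ty": 0,"tz": 0,"hand": -1},
    {"ax": 0,"ay": 0,"az": -1,"tx": 0,"ty": 0,"tz": 0,"hand": -1},
    {"ax": 0,"ay": 0,"az": -1,"tx": 0,"ty": 0,"tz": 0,"hand": -1},
    {"ax": 0,"ay": 0,"az": -1,"tx": 0,"ty": 0,"tz": 0,"hand": -1},
    {"ax": 0,"ay": 0,"az": -1,"tx": 0,"ty": 0,"tz": 0,"hand": -1},
    {"ax": 0,"ay": 0,"az": -1,"tx": 0,"ty": 0,"tz": 0,"hand": -1},
    {"ax": 0,"ay": 0,"az": -1,"tx": 0,"ty": 0,"tz": 0,"hand": -1},
    {"ax": 0,"ay": 0,"az": -1,"tx": 0,"ty": 0,"tz": 0,"hand": -1},
  ],
)

```text
t: 6.25
eef_pos: [0.5934, 0.0055, 0.2423]
ee_rot: [180.0, -0.0, -98.7]
ft_force: [0.5, 0.5, -0.2]
grip_width: 0.0857
grip_force: 0.0
```

Call:
arm_command(
  targets=[
    {"ax": 0,"ay": 0,"az": -0.94,"tx": 0,"ty": 0,"tz": 0,"hand": -1},
    {"ax": 0,"ay": 0,"az": -0.94,"tx": 0,"ty": 0,"tz": 0,"hand": -1},
    {"ax": 0,"ay": 0,"az": 0,"tx": -0.02,"ty": -0.04,"tz": 0.4,"hand": -1},
    {"ax": 0,"ay": 0,"az": 0,"tx": 0,"ty": 0,"tz": 0.6,"hand": -1},
    {"ax": 0,"ay": 0,"az": 0,"tx": 0,"ty": 0,"tz": 0.6,"hand": -1},
    {"ax": 0,"ay": 0,"az": 0,"tx": 0,"ty": 0,"tz": 0.5,"hand": -1},
    {"ax": 0,"ay": 0,"az": 0,"tx": 0,"ty": 0,"tz": 0.34,"hand": -1},
    {"ax": 0,"ay": 0,"az": 0,"tx": 0,"ty": 0,"tz": 0,"hand": -1},
  ],
)

```text
t: 7.25
eef_pos: [0.5949, 0.007, 0.0948]
ee_rot: [179.9, 0.0, -86.0]
ft_force: [-0.3, -0.2, 0.8]
grip_width: 0.0857
grip_force: 0.0
```

Call:
arm_command(
  targets=[
    {"ax": 0,"ay": 0,"az": 0,"tx": 0,"ty": 0,"tz": 0,"hand": 1},
    {"ax": 0,"ay": 0,"az": 0,"tx": 0,"ty": 0,"tz": 0,"hand": 1},
    {"ax": 0,"ay": 0,"az": 0,"tx": 0,"ty": 0,"tz": 0,"hand": 1},
    {"ax": 0,"ay": 0,"az": 0,"tx": 0,"ty": 0,"tz": 0,"hand": 1},
    {"ax": 0,"ay": 0,"az": 0,"tx": 0,"ty": 0,"tz": 0,"hand": 1},
    {"ax": 0,"ay": 0,"az": 0,"tx": 0,"ty": 0,"tz": 0,"hand": 1},
    {"ax": 0,"ay": 0,"az": 0,"tx": 0,"ty": 0,"tz": 0,"hand": 1},
    {"ax": 0,"ay": 0,"az": 0,"tx": 0,"ty": 0,"tz": 0,"hand": 1},
  ],
)

```text
t: 8.25
eef_pos: [0.596, 0.0071, 0.0965]
ee_rot: [-180.0, -0.0, -85.8]
ft_force: [-2.4, -0.9, 6.2]
grip_width: 0.0308
grip_force: 19.8
```

```bash
cat > o.py <<'E'
from h import *
np.set_printoptions(precision=4,suppress=True)
o=telemetry.get_obs()
for k in ('t','eef_pos','ee_rot','grip_width','grip_force','ft_force','ft_torque'): print(k,o[k])
print('q6',o['qpos'][5])
E
python3 o.py
```

```text
t 8.25
eef_pos [0.596  0.0071 0.0965]
ee_rot [-179.9703   -0.0158  -85.8249]
grip_width 0.03078834673759119
grip_force 19.78389595169574
ft_force [-2.4457 -0.9171  6.1746]
ft_torque [-0.0619  0.4464 -0.0048]
q6 -101.3145643595972
```

Call:
arm_command(
  targets=[
    {"ax": 0,"ay": 0,"az": 1,"tx": 0,"ty": 0,"tz": 0,"hand": 1},
    {"ax": 0,"ay": 0,"az": 1,"tx": 0,"ty": 0,"tz": 0,"hand": 1},
    {"ax": 0,"ay": 0,"az": 1,"tx": 0,"ty": 0,"tz": 0,"hand": 1},
    {"ax": 0,"ay": 0,"az": 1,"tx": 0,"ty": 0,"tz": 0,"hand": 1},
  ],
)

```text
t: 8.75
eef_pos: [0.5965, 0.0071, 0.0965]
ee_rot: [-179.9, 0.0, -113.5]
ft_force: [0.4, -0.3, 3.6]
grip_width: 0.0305
grip_force: 21.1
```

```bash
python3 o.py|egrep 'rot|torque|width'
```

```text
ee_rot [-179.9175    0.0169 -113.5424]
grip_width 0.030486998573772028
ft_torque [-0.1816 -0.1916  0.2162]
```

Call:
arm_command(
  targets=[
    {"ax": 0,"ay": 0,"az": 1,"tx": 0,"ty": 0,"tz": 0,"hand": 1},
    {"ax": 0,"ay": 0,"az": 1,"tx": 0,"ty": 0,"tz": 0,"hand": 1},
    {"ax": 0,"ay": 0,"az": 1,"tx": 0,"ty": 0,"tz": 0,"hand": 1},
    {"ax": 0,"ay": 0,"az": 0.5,"tx": 0,"ty": 0,"tz": 0,"hand": 1},
  ],
)

```text
t: 9.25
eef_pos: [0.5968, 0.0068, 0.0965]
ee_rot: [-179.9, 0.0, -137.6]
ft_force: [1.8, -3.5, 2.7]
grip_width: 0.0307
grip_force: 21.0
```

```bash
python3 o.py|egrep 'rot|torque|width'
```

```text
ee_rot [-179.8866    0.0413 -137.5577]
grip_width 0.030744023507475016
ft_torque [-0.6146 -0.4391  0.1644]
```

Call:
arm_command(
  targets=[
    {"ax": 0,"ay": 0,"az": 0.7,"tx": 0,"ty": 0,"tz": 0,"hand": 1},
    {"ax": 0,"ay": 0,"az": 0.7,"tx": 0,"ty": 0,"tz": 0,"hand": 1},
  ],
)

```text
t: 9.5
eef_pos: [0.5969, 0.0066, 0.0966]
ee_rot: [-179.9, 0.1, -147.2]
ft_force: [2.6, -3.0, 1.7]
grip_width: 0.0309
grip_force: 21.0
```

```bash
python3 o.py|egrep 'rot|torque|width|force'
```

```text
ee_rot [-179.8759    0.0559 -147.1782]
grip_width 0.030932090357495615
grip_force 21.02307975757867
ft_force [ 2.5981 -3.0168  1.7383]
ft_torque [-0.9004 -0.5294  0.183 ]
```

Call:
arm_command(
  targets=[
    {"ax": 0,"ay": 0,"az": 0.55,"tx": 0,"ty": 0,"tz": 0,"hand": 1},
    {"ax": 0,"ay": 0,"az": 0.55,"tx": 0,"ty": 0,"tz": 0,"hand": 1},
  ],
)

```text
t: 9.75
eef_pos: [0.5968, 0.0065, 0.0965]
ee_rot: [-179.9, 0.1, -154.7]
ft_force: [2.1, -5.2, 1.6]
grip_width: 0.0307
grip_force: 21.0
```

```bash
python3 o.py|egrep 'rot|torque|width'
```

```text
ee_rot [-179.869     0.058  -154.7185]
grip_width 0.03067351423518764
ft_torque [-1.114  -0.3995  0.1429]
```

Call:
arm_command(
  targets=[
    {"ax": 0,"ay": 0,"az": 0.55,"tx": 0,"ty": 0,"tz": 0,"hand": 1},
    {"ax": 0,"ay": 0,"az": 0.55,"tx": 0,"ty": 0,"tz": 0,"hand": 1},
  ],
)

```text
t: 10.0
eef_pos: [0.5968, 0.0063, 0.0965]
ee_rot: [-179.9, 0.1, -162.3]
ft_force: [0.6, -6.5, 2.9]
grip_width: 0.0302
grip_force: 21.8
```

```bash
python3 o.py|egrep 'rot|torque|width'
```

```text
ee_rot [-179.8609    0.0594 -162.2837]
grip_width 0.03020619750166355
ft_torque [-1.5252 -0.1636  0.2228]
```

Call:
arm_command(
  targets=[
    {"ax": 0,"ay": 0,"az": 0.5,"tx": 0,"ty": 0,"tz": 0,"hand": 1},
    {"ax": 0,"ay": 0,"az": 0.5,"tx": 0,"ty": 0,"tz": 0,"hand": 1},
  ],
)

```text
t: 10.25
eef_pos: [0.5967, 0.0061, 0.0965]
ee_rot: [-179.8, 0.1, -169.1]
ft_force: [1.9, -8.0, 2.7]
grip_width: 0.0306
grip_force: 28.3
```

```bash
python3 o.py|egrep 'rot|torque|width'
```

```text
ee_rot [-179.8395    0.0643 -169.1054]
grip_width 0.030637974909098583
ft_torque [-1.6963 -0.2417  0.8813]
```

Call:
arm_command(
  targets=[
    {"ax": 0,"ay": 0,"az": 0.5,"tx": 0,"ty": 0,"tz": 0,"hand": 1},
    {"ax": 0,"ay": 0,"az": 0.5,"tx": 0,"ty": 0,"tz": 0,"hand": 1},
  ],
)

```text
t: 10.5
eef_pos: [0.5967, 0.006, 0.0966]
ee_rot: [-179.8, 0.1, -176.0]
ft_force: [0.4, -8.7, 3.5]
grip_width: 0.0304
grip_force: 28.3
```

```bash
python3 o.py|egrep 'rot|torque|width'
```

```text
ee_rot [-179.8332    0.0817 -175.9893]
grip_width 0.030442759912408735
ft_torque [-1.9181 -0.1272  0.9311]
```

M is seated: the wrist moment jumped from 0.2 to 0.9 Nm, and at most 0.24 rad has gone into tightening. I release it by a part opening because the neighbours are close, lift, and go to L at (0.599,0.0725).

Call:
arm_command(
  targets=[
    {"ax": 0,"ay": 0,"az": 0,"tx": 0,"ty": 0,"tz": 0,"hand": -0.15},
    {"ax": 0,"ay": 0,"az": 0,"tx": 0,"ty": 0,"tz": 0,"hand": -0.15},
    {"ax": 0,"ay": 0,"az": 0,"tx": 0,"ty": 0,"tz": 0,"hand": -0.15},
    {"ax": 0,"ay": 0,"az": 0,"tx": 0,"ty": 0,"tz": 0,"hand": -0.15},
  ],
)

```text
t: 11.0
eef_pos: [0.5959, 0.0073, 0.0959]
ee_rot: [180.0, -0.0, -175.9]
ft_force: [0.2, -0.6, 0.7]
grip_width: 0.049
grip_force: 0.0
```

```bash
python3 o.py
```

```text
t 11.0
eef_pos [0.5959 0.0073 0.0959]
ee_rot [ 179.9954   -0.0035 -175.8648]
grip_width 0.04897127068823125
grip_force 0.0
ft_force [ 0.2367 -0.6469  0.7356]
ft_torque [0.003  0.0379 0.0193]
q6 -11.269156254357984
```

Call:
arm_command(
  targets=[
    {"ax": 0,"ay": 0,"az": 0,"tx": 0,"ty": 0,"tz": -0.5,"hand": -0.15},
    {"ax": 0,"ay": 0,"az": 0,"tx": 0,"ty": 0,"tz": -0.5,"hand": -0.15},
    {"ax": 0,"ay": 0,"az": -1,"tx": 0,"ty": 0,"tz": -0.3,"hand": -1},
    {"ax": 0,"ay": 0,"az": -1,"tx": 0,"ty": 0,"tz": 0,"hand": -1},
    {"ax": 0,"ay": 0,"az": -1,"tx": 0,"ty": 0,"tz": 0,"hand": -1},
    {"ax": 0,"ay": 0,"az": -1,"tx": 0,"ty": 0,"tz": 0,"hand": -1},
    {"ax": 0,"ay": 0,"az": -1,"tx": 0,"ty": 0,"tz": 0,"hand": -1},
    {"ax": 0,"ay": 0,"az": -1,"tx": 0,"ty": 0,"tz": 0,"hand": -1},
    {"ax": 0,"ay": 0,"az": -1,"tx": 0,"ty": 0,"tz": 0,"hand": -1},
    {"ax": 0,"ay": 0,"az": -0.5,"tx": 0,"ty": 0,"tz": 0,"hand": -1},
    {"ax": 0,"ay": 0,"az": 0,"tx": 0,"ty": 0,"tz": 0,"hand": -1},
  ],
)

```text
t: 12.38
eef_pos: [0.5959, 0.0072, 0.1738]
ee_rot: [180.0, -0.0, -124.3]
ft_force: [0.7, -0.2, -0.1]
grip_width: 0.0856
grip_force: 0.0
```

```bash
python3 o.py; python3 - <<'E'
from h import *
f=save('wrist','w3')
o=telemetry.get_obs(); y=np.radians(o['ee_rot'][2]); d=np.array([.599,.0725])-o['eef_pos'][:2]
print('tx,ty units',(d@[np.cos(y),np.sin(y)])/.06,(d@[np.sin(y),-np.cos(y)])/.06)
E
```

```text
t 12.375
eef_pos [0.5959 0.0072 0.1738]
ee_rot [ 179.9935   -0.0003 -124.334 ]
grip_width 0.08556614223215046
grip_force 0.0
ft_force [ 0.7237 -0.1855 -0.0912]
ft_torque [0.03   0.0166 0.0342]
q6 -62.8026903497471
tx,ty units -0.9266563045930967 0.5726629996669396
```

Call:
arm_command(
  targets=[
    {"ax": 0,"ay": 0,"az": 0,"tx": -0.463,"ty": 0.279,"tz": 0,"hand": -1},
    {"ax": 0,"ay": 0,"az": 0,"tx": -0.463,"ty": 0.28,"tz": 0,"hand": -1},
    {"ax": 0,"ay": 0,"az": 0,"tx": 0,"ty": 0,"tz": 0.4,"hand": -1},
    {"ax": 0,"ay": 0,"az": 0,"tx": 0,"ty": 0,"tz": 0.5,"hand": -1},
    {"ax": 0,"ay": 0,"az": 0,"tx": 0,"ty": 0,"tz": 0.4,"hand": -1},
    {"ax": 0,"ay": 0,"az": 0,"tx": 0,"ty": 0,"tz": 0,"hand": -1},
    {"ax": 0,"ay": 0,"az": 0,"tx": 0,"ty": 0,"tz": 0,"hand": 1},
    {"ax": 0,"ay": 0,"az": 0,"tx": 0,"ty": 0,"tz": 0,"hand": 1},
    {"ax": 0,"ay": 0,"az": 0,"tx": 0,"ty": 0,"tz": 0,"hand": 1},
    {"ax": 0,"ay": 0,"az": 0,"tx": 0,"ty": 0,"tz": 0,"hand": 1},
    {"ax": 0,"ay": 0,"az": 0,"tx": 0,"ty": 0,"tz": 0,"hand": 1},
    {"ax": 0,"ay": 0,"az": 0,"tx": 0,"ty": 0,"tz": 0,"hand": 1},
  ],
)

```text
t: 13.92
eef_pos: [0.5997, 0.0721, 0.0966]
ee_rot: [-180.0, 0.0, -124.3]
ft_force: [-2.1, 1.3, 5.4]
grip_width: 0.0296
grip_force: 24.0
```

```bash
python3 o.py
```

```text
t 13.925
eef_pos [0.5997 0.0721 0.0966]
ee_rot [-179.9713    0.0318 -124.3202]
grip_width 0.02963172934999535
grip_force 24.049466663664134
ft_force [-2.1131  1.2858  5.3731]
ft_torque [0.1744 0.41   0.0001]
q6 -56.558581639737156
```

Call:
arm_command(
  targets=[
    {"ax": 0,"ay": 0,"az": 0.7,"tx": 0,"ty": 0,"tz": 0,"hand": 1},
    {"ax": 0,"ay": 0,"az": 0.7,"tx": 0,"ty": 0,"tz": 0,"hand": 1},
  ],
)

```text
t: 14.18
eef_pos: [0.5999, 0.0721, 0.0966]
ee_rot: [-180.0, 0.0, -134.1]
ft_force: [-0.6, 0.2, 4.5]
grip_width: 0.03
grip_force: 23.5
```

```bash
python3 o.py|egrep 'rot|torque|width'
```

```text
ee_rot [-179.9591    0.0474 -134.0934]
grip_width 0.030020167638864757
ft_torque [0.0152 0.144  0.1254]
```

Call:
arm_command(
  targets=[
    {"ax": 0,"ay": 0,"az": 1,"tx": 0,"ty": 0,"tz": 0,"hand": 1},
    {"ax": 0,"ay": 0,"az": 1,"tx": 0,"ty": 0,"tz": 0,"hand": 1},
    {"ax": 0,"ay": 0,"az": 1,"tx": 0,"ty": 0,"tz": 0,"hand": 1},
    {"ax": 0,"ay": 0,"az": 1,"tx": 0,"ty": 0,"tz": 0,"hand": 1},
    {"ax": 0,"ay": 0,"az": 1,"tx": 0,"ty": 0,"tz": 0,"hand": 1},
  ],
)

```text
t: 14.8
eef_pos: [0.6, 0.0717, 0.0966]
ee_rot: [-179.9, 0.1, -168.6]
ft_force: [-0.6, -2.0, 4.6]
grip_width: 0.0295
grip_force: 23.4
```

```bash
python3 o.py|egrep 'rot|torque|width'
```

```text
ee_rot [-179.9415    0.0615 -168.5542]
grip_width 0.029514230237572943
ft_torque [-0.6382  0.0291  0.1614]
```

Call:
arm_command(
  targets=[
    {"ax": 0,"ay": 0,"az": 1,"tx": 0,"ty": 0,"tz": 0,"hand": 1},
    {"ax": 0,"ay": 0,"az": 0,"tx": 0,"ty": 0,"tz": 0,"hand": 1},
  ],
)

```text
t: 15.05
eef_pos: [0.6, 0.0717, 0.0966]
ee_rot: [-180.0, 0.1, -175.2]
ft_force: [-0.7, -2.2, 6.8]
grip_width: 0.0297
grip_force: 24.5
```

```bash
python3 o.py|egrep 'rot|torque|width'
```

```text
ee_rot [-179.9553    0.0695 -175.1893]
grip_width 0.029715383878432006
ft_torque [-0.6601  0.0061 -0.1304]
```

Call:
arm_command(
  targets=[
    {"ax": 0,"ay": 0,"az": 1,"tx": 0,"ty": 0,"tz": 0,"hand": 1},
    {"ax": 0,"ay": 0,"az": 0,"tx": 0,"ty": 0,"tz": 0,"hand": 1},
  ],
)

```text
t: 15.3
eef_pos: [0.6, 0.0716, 0.0966]
ee_rot: [-180.0, 0.1, 178.0]
ft_force: [-0.6, -3.5, 6.1]
grip_width: 0.0299
grip_force: 24.5
```

```bash
python3 o.py|egrep 'rot|torque|width'
```

```text
ee_rot [-179.9598    0.0746  177.9679]
grip_width 0.029881565877342756
ft_torque [-0.6653  0.1298 -0.2147]
```

Call:
arm_command(
  targets=[
    {"ax": 0,"ay": 0,"az": 0.5,"tx": 0,"ty": 0,"tz": 0,"hand": 1},
    {"ax": 0,"ay": 0,"az": 0.5,"tx": 0,"ty": 0,"tz": 0,"hand": 1},
  ],
)

```text
t: 15.55
eef_pos: [0.6001, 0.0716, 0.0966]
ee_rot: [-180.0, 0.1, 171.1]
ft_force: [-0.3, -4.3, 7.0]
grip_width: 0.0298
grip_force: 28.4
```

```bash
python3 o.py|egrep 'rot|torque|width'
```

```text
ee_rot [-179.9569    0.0923  171.1322]
grip_width 0.029839818748130378
ft_torque [-0.9145  0.0976  0.8995]
```

Call:
arm_command(
  targets=[
    {"ax": 0,"ay": 0,"az": 0.5,"tx": 0,"ty": 0,"tz": 0,"hand": 1},
    {"ax": 0,"ay": 0,"az": 0.5,"tx": 0,"ty": 0,"tz": 0,"hand": 1},
  ],
)

```text
t: 15.8
eef_pos: [0.6, 0.0715, 0.0966]
ee_rot: [-180.0, 0.1, 164.3]
ft_force: [-0.9, -4.4, 7.6]
grip_width: 0.0297
grip_force: 28.5
```

```bash
python3 o.py|egrep 'rot|torque|width'
```

```text
ee_rot [-179.9514    0.0896  164.2605]
grip_width 0.029738941896784932
ft_torque [-1.1311  0.171   0.9289]
```

Call:
arm_command(
  targets=[
    {"ax": 0,"ay": 0,"az": 0,"tx": 0,"ty": 0,"tz": 0,"hand": 1},
  ],
)

```text
t: 15.92
eef_pos: [0.6, 0.0715, 0.0966]
ee_rot: [-180.0, 0.1, 164.3]
ft_force: [-0.2, -4.9, 7.2]
grip_width: 0.0297
grip_force: 26.6
```

```bash
python3 o.py|egrep 'rot|torque|width|force'
```

```text
ee_rot [-179.9512    0.0895  164.3122]
grip_width 0.029716562678524454
grip_force 26.579818753525615
ft_force [-0.2463 -4.9153  7.1611]
ft_torque [-1.0126  0.1311  0.6124]
```

Call:
arm_command(
  targets=[
    {"ax": 0,"ay": 0,"az": 0,"tx": 0,"ty": 0,"tz": 0,"hand": -0.15},
    {"ax": 0,"ay": 0,"az": 0,"tx": 0,"ty": 0,"tz": 0,"hand": -0.15},
    {"ax": 0,"ay": 0,"az": 0,"tx": 0,"ty": 0,"tz": 0,"hand": -0.15},
    {"ax": 0,"ay": 0,"az": 0,"tx": 0,"ty": 0,"tz": 0,"hand": -0.15},
    {"ax": 0,"ay": 0,"az": 0,"tx": 0,"ty": 0,"tz": -0.5,"hand": -0.15},
    {"ax": 0,"ay": 0,"az": 0,"tx": 0,"ty": 0,"tz": -0.5,"hand": -0.15},
    {"ax": 0,"ay": 0,"az": -1,"tx": 0,"ty": 0,"tz": -0.3,"hand": -1},
    {"ax": 0,"ay": 0,"az": -1,"tx": 0,"ty": 0,"tz": 0,"hand": -1},
    {"ax": 0,"ay": 0,"az": -1,"tx": 0,"ty": 0,"tz": 0,"hand": -1},
    {"ax": 0,"ay": 0,"az": -1,"tx": 0,"ty": 0,"tz": 0,"hand": -1},
    {"ax": 0,"ay": 0,"az": -1,"tx": 0,"ty": 0,"tz": 0,"hand": -1},
    {"ax": 0,"ay": 0,"az": -1,"tx": 0,"ty": 0,"tz": 0,"hand": -1},
  ],
)

```text
t: 17.42
eef_pos: [0.5995, 0.072, 0.1738]
ee_rot: [180.0, -0.0, -154.3]
ft_force: [0.9, 0.4, 0.3]
grip_width: 0.0852
grip_force: 0.0
```

Call:
arm_command(
  targets=[
    {"ax": 0,"ay": 0,"az": -1,"tx": 0,"ty": 0,"tz": 0,"hand": -1},
    {"ax": 0,"ay": 0,"az": -1,"tx": 0,"ty": 0,"tz": 0,"hand": -1},
    {"ax": 0,"ay": 0,"az": -1,"tx": 0,"ty": 0,"tz": 0,"hand": -1},
    {"ax": 0,"ay": 0,"az": -1,"tx": 0,"ty": 0,"tz": 0,"hand": -1},
    {"ax": 0,"ay": 0,"az": -0.85,"tx": 0,"ty": 0,"tz": 0,"hand": -1},
    {"ax": 0,"ay": 0,"az": 0,"tx": 0,"ty": 0,"tz": 0,"hand": -1},
  ],
)

```text
t: 18.18
eef_pos: [0.5996, 0.072, 0.1738]
ee_rot: [180.0, -0.0, -121.3]
ft_force: [-1.0, -0.1, -0.5]
grip_width: 0.0857
grip_force: 0.0
```

```bash
python3 o.py; python3 - <<'E'
from h import *
f=save('wrist','w4')
o=telemetry.get_obs(); y=np.radians(o['ee_rot'][2]); d=np.array([.5925,-.0597])-o['eef_pos'][:2]
print('tx,ty units',(d@[np.cos(y),np.sin(y)])/.06,(d@[np.sin(y),-np.cos(y)])/.06)
E
```

```text
t 18.175
eef_pos [0.5996 0.072  0.1738]
ee_rot [ 179.993    -0.0012 -121.2554]
grip_width 0.08572120490659088
grip_force 0.0
ft_force [-1.0178 -0.0993 -0.5422]
ft_torque [ 0.0026  0.0341 -0.0119]
q6 -59.62630048305605
tx,ty units 1.9357084738146368 -1.0414940835626736
```

L seated between yaw 178° and 171°. The pause readings (−0.21 Nm before seating, +0.61 Nm after) show that it was still free at 178°. Now cap R.

Call:
arm_command(
  targets=[
    {"ax": 0,"ay": 0,"az": 0,"tx": 0.484,"ty": -0.26,"tz": 0,"hand": -1},
    {"ax": 0,"ay": 0,"az": 0,"tx": 0.484,"ty": -0.26,"tz": 0,"hand": -1},
    {"ax": 0,"ay": 0,"az": 0,"tx": 0.484,"ty": -0.26,"tz": 0,"hand": -1},
    {"ax": 0,"ay": 0,"az": 0,"tx": 0.484,"ty": -0.26,"tz": 0,"hand": -1},
    {"ax": 0,"ay": 0,"az": 0,"tx": 0,"ty": 0,"tz": 0.6,"hand": -1},
    {"ax": 0,"ay": 0,"az": 0,"tx": 0,"ty": 0,"tz": 0.7,"hand": -1},
    {"ax": 0,"ay": 0,"az": 0,"tx": 0,"ty": 0,"tz": 0,"hand": -1},
    {"ax": 0,"ay": 0,"az": 0,"tx": 0,"ty": 0,"tz": 0,"hand": 1},
    {"ax": 0,"ay": 0,"az": 0,"tx": 0,"ty": 0,"tz": 0,"hand": 1},
    {"ax": 0,"ay": 0,"az": 0,"tx": 0,"ty": 0,"tz": 0,"hand": 1},
    {"ax": 0,"ay": 0,"az": 0,"tx": 0,"ty": 0,"tz": 0,"hand": 1},
    {"ax": 0,"ay": 0,"az": 0,"tx": 0,"ty": 0,"tz": 0,"hand": 1},
  ],
)

```text
t: 19.73
eef_pos: [0.593, -0.0596, 0.0969]
ee_rot: [-179.9, 0.0, -121.2]
ft_force: [-2.4, 2.1, 7.6]
grip_width: 0.0296
grip_force: 25.4
```

Call:
arm_command(
  targets=[
    {"ax": 0,"ay": 0,"az": 0,"tx": 0,"ty": 0,"tz": 0,"hand": 1},
    {"ax": 0,"ay": 0,"az": 0,"tx": 0,"ty": 0,"tz": 0,"hand": 1},
  ],
)

```text
t: 19.98
eef_pos: [0.593, -0.0596, 0.0969]
ee_rot: [-179.9, 0.0, -121.2]
ft_force: [-2.2, 1.6, 6.7]
grip_width: 0.0296
grip_force: 25.4
```

```bash
python3 o.py
```

```text
t 19.975
eef_pos [ 0.593  -0.0596  0.0969]
ee_rot [-179.9418    0.0303 -121.2233]
grip_width 0.029637029924694355
grip_force 25.427849538973533
ft_force [-2.1604  1.6036  6.6592]
ft_torque [ 0.2057  0.4681 -0.0215]
q6 -72.35268524403666
```

Call:
arm_command(
  targets=[
    {"ax": 0,"ay": 0,"az": 1,"tx": 0,"ty": 0,"tz": 0,"hand": 1},
    {"ax": 0,"ay": 0,"az": 1,"tx": 0,"ty": 0,"tz": 0,"hand": 1},
    {"ax": 0,"ay": 0,"az": 1,"tx": 0,"ty": 0,"tz": 0,"hand": 1},
    {"ax": 0,"ay": 0,"az": 1,"tx": 0,"ty": 0,"tz": 0,"hand": 1},
    {"ax": 0,"ay": 0,"az": 1,"tx": 0,"ty": 0,"tz": 0,"hand": 1},
    {"ax": 0,"ay": 0,"az": 0.7,"tx": 0,"ty": 0,"tz": 0,"hand": 1},
    {"ax": 0,"ay": 0,"az": 0.5,"tx": 0,"ty": 0,"tz": 0,"hand": 1},
  ],
)

```text
t: 20.85
eef_pos: [0.5933, -0.0601, 0.0969]
ee_rot: [-179.9, 0.1, -164.0]
ft_force: [-0.4, -2.0, 4.9]
grip_width: 0.0299
grip_force: 25.2
```

```bash
python3 o.py|egrep 'rot|torque|width'
```

```text
ee_rot [-179.9105    0.0754 -163.9943]
grip_width 0.029870387546816087
ft_torque [-0.5573  0.072   0.1482]
```

Call:
arm_command(
  targets=[
    {"ax": 0,"ay": 0,"az": 0.5,"tx": 0,"ty": 0,"tz": 0,"hand": 1},
    {"ax": 0,"ay": 0,"az": 0.5,"tx": 0,"ty": 0,"tz": 0,"hand": 1},
  ],
)

```text
t: 21.1
eef_pos: [0.5934, -0.0602, 0.0969]
ee_rot: [-179.9, 0.1, -170.8]
ft_force: [-0.9, -2.9, 5.5]
grip_width: 0.0299
grip_force: 25.2
```

```bash
python3 o.py|egrep 'rot|torque|width'
```

```text
ee_rot [-179.9097    0.0856 -170.8463]
grip_width 0.02994348711184114
ft_torque [-0.6604  0.1242  0.1954]
```

Call:
arm_command(
  targets=[
    {"ax": 0,"ay": 0,"az": 0.5,"tx": 0,"ty": 0,"tz": 0,"hand": 1},
    {"ax": 0,"ay": 0,"az": 0.5,"tx": 0,"ty": 0,"tz": 0,"hand": 1},
  ],
)

```text
t: 21.35
eef_pos: [0.5933, -0.0603, 0.0969]
ee_rot: [-179.9, 0.1, -177.7]
ft_force: [-0.9, -3.6, 5.1]
grip_width: 0.0294
grip_force: 25.2
```

```bash
python3 o.py|egrep 'rot|torque|width'
```

```text
ee_rot [-179.9109    0.0886 -177.7303]
grip_width 0.029441641874627306
ft_torque [-0.8023  0.1766  0.1569]
```

Call:
arm_command(
  targets=[
    {"ax": 0,"ay": 0,"az": 0.5,"tx": 0,"ty": 0,"tz": 0,"hand": 1},
    {"ax": 0,"ay": 0,"az": 0.5,"tx": 0,"ty": 0,"tz": 0,"hand": 1},
  ],
)

```text
t: 21.6
eef_pos: [0.5933, -0.0604, 0.0969]
ee_rot: [-179.9, 0.1, 175.4]
ft_force: [0.6, -4.1, 5.7]
grip_width: 0.0294
grip_force: 25.2
```

```bash
python3 o.py|egrep 'rot|torque|width'
```

```text
ee_rot [-179.9116    0.0977  175.3906]
grip_width 0.029432937695841543
ft_torque [-0.9591  0.1927  0.1855]
```

Call:
arm_command(
  targets=[
    {"ax": 0,"ay": 0,"az": 0.5,"tx": 0,"ty": 0,"tz": 0,"hand": 1},
    {"ax": 0,"ay": 0,"az": 0.5,"tx": 0,"ty": 0,"tz": 0,"hand": 1},
  ],
)

```text
t: 21.85
eef_pos: [0.5932, -0.0604, 0.0969]
ee_rot: [-179.9, 0.1, 168.5]
ft_force: [-1.5, -3.8, 5.5]
grip_width: 0.0296
grip_force: 25.2
```

```bash
python3 o.py|egrep 'rot|torque|width'
```

```text
ee_rot [-179.9125    0.1025  168.5133]
grip_width 0.029646769768148395
ft_torque [-1.0875  0.297   0.1361]
```

Call:
arm_command(
  targets=[
    {"ax": 0,"ay": 0,"az": 0.5,"tx": 0,"ty": 0,"tz": 0,"hand": 1},
    {"ax": 0,"ay": 0,"az": 0.5,"tx": 0,"ty": 0,"tz": 0,"hand": 1},
  ],
)

```text
t: 22.1
eef_pos: [0.5932, -0.0605, 0.0969]
ee_rot: [-179.9, 0.1, 161.6]
ft_force: [-1.1, -4.0, 5.9]
grip_width: 0.03
grip_force: 25.2
```

```bash
python3 o.py|egrep 'rot|torque|width'
```

```text
ee_rot [-179.9152    0.1117  161.6371]
grip_width 0.0299977780521607
ft_torque [-1.1072  0.3703  0.1389]
```

Call:
arm_command(
  targets=[
    {"ax": 0,"ay": 0,"az": 0.5,"tx": 0,"ty": 0,"tz": 0,"hand": 1},
    {"ax": 0,"ay": 0,"az": 0.5,"tx": 0,"ty": 0,"tz": 0,"hand": 1},
  ],
)

```text
t: 22.35
eef_pos: [0.5931, -0.0604, 0.0969]
ee_rot: [-179.9, 0.1, 154.8]
ft_force: [-2.4, -5.6, 6.6]
grip_width: 0.0297
grip_force: 30.2
```

```bash
python3 o.py|egrep 'rot|torque|width'
```

```text
ee_rot [-179.9255    0.1059  154.8054]
grip_width 0.029670785232435968
ft_torque [-1.0911  0.5112  0.9435]
```

R has seated at yaw 154.8°. That is all three, each with less than 0.24 rad of tightening. I release it and go above the large spanner for a closer look.

Call:
arm_command(
  targets=[
    {"ax": 0,"ay": 0,"az": 0,"tx": 0,"ty": 0,"tz": 0,"hand": -0.15},
    {"ax": 0,"ay": 0,"az": 0,"tx": 0,"ty": 0,"tz": 0,"hand": -0.15},
    {"ax": 0,"ay": 0,"az": 0,"tx": 0,"ty": 0,"tz": 0,"hand": -0.15},
    {"ax": 0,"ay": 0,"az": 0,"tx": 0,"ty": 0,"tz": 0,"hand": -0.15},
    {"ax": 0,"ay": 0,"az": 0,"tx": 0,"ty": 0,"tz": -0.6,"hand": -0.15},
    {"ax": 0,"ay": 0,"az": 0,"tx": 0,"ty": 0,"tz": -0.6,"hand": -0.15},
    {"ax": 0,"ay": 0,"az": -1,"tx": 0,"ty": 0,"tz": -0.6,"hand": -1},
    {"ax": 0,"ay": 0,"az": -1,"tx": 0,"ty": 0,"tz": -0.6,"hand": -1},
    {"ax": 0,"ay": 0,"az": -1,"tx": 0,"ty": 0,"tz": -0.1,"hand": -1},
    {"ax": 0,"ay": 0,"az": -0.8,"tx": 0,"ty": 0,"tz": 0,"hand": -1},
    {"ax": 0,"ay": 0,"az": 0,"tx": 0,"ty": 0,"tz": 0,"hand": -1},
  ],
)

```text
t: 23.72
eef_pos: [0.5927, -0.0597, 0.2459]
ee_rot: [180.0, -0.0, -179.0]
ft_force: [-0.3, -0.2, 0.7]
grip_width: 0.0854
grip_force: 0.0
```

Call:
arm_command(
  targets=[
    {"ax": 0,"ay": 0,"az": 0,"tx": 0.32,"ty": -0.77,"tz": 0,"hand": -1},
    {"ax": 0,"ay": 0,"az": 0,"tx": 0.32,"ty": -0.77,"tz": 0,"hand": -1},
    {"ax": 0,"ay": 0,"az": 0,"tx": 0.32,"ty": -0.77,"tz": 0,"hand": -1},
    {"ax": 0,"ay": 0,"az": 0,"tx": 0.32,"ty": -0.77,"tz": 0,"hand": -1},
    {"ax": 0,"ay": 0,"az": 0,"tx": 0.32,"ty": -0.77,"tz": 0,"hand": -1},
    {"ax": 0,"ay": 0,"az": 0,"tx": 0,"ty": 0,"tz": 0,"hand": -1},
    {"ax": 0,"ay": 0,"az": 0,"tx": 0,"ty": 0,"tz": 0,"hand": -1},
  ],
)

```text
t: 24.6
eef_pos: [0.5008, -0.2921, 0.2457]
ee_rot: [180.0, -0.0, -179.1]
ft_force: [-0.0, -0.4, -0.0]
grip_width: 0.0854
grip_force: 0.0
```

```bash
python3 o.py; python3 - <<'E'
from h import *
f=save('wrist','w5')
cv2.imwrite('pics/f.png',cv2.resize(cv2.imread('pics/w5.png'),(800,600),interpolation=2))
E
```

```text
t 24.6
eef_pos [ 0.5008 -0.2921  0.2457]
ee_rot [ 179.9725   -0.0119 -179.0868]
grip_width 0.08542557593997581
grip_force 0.0
ft_force [-0.0352 -0.3555 -0.0437]
ft_torque [ 0.0356  0.0254 -0.0059]
q6 -39.22486642832275
```

View pics/f.png

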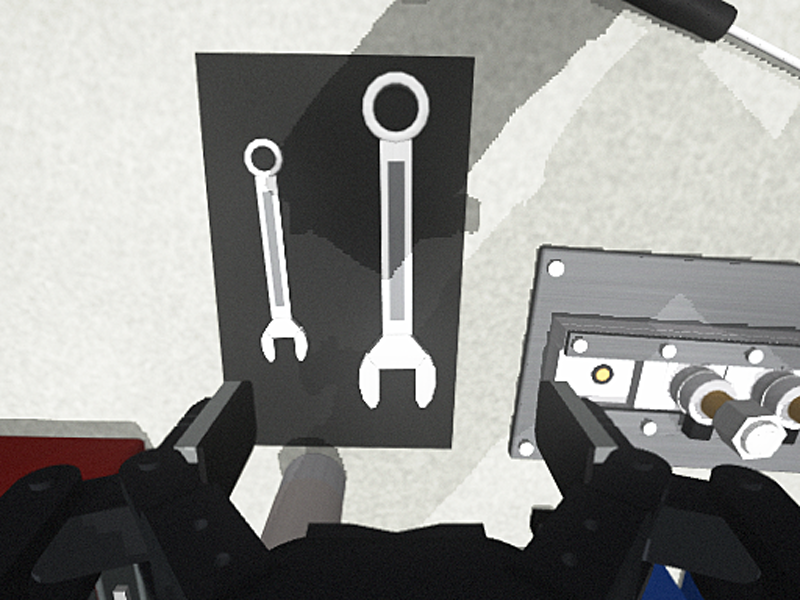

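The wrist view shows the whole large spanner: ring at (396,106), slot (397,160)–(397,320), jaw mouth near (400,408). The small one is at (275,255).

```bash
python3 - <<'E'
from h import *
np.set_printoptions(precision=4,suppress=True)
f=load('w5');k=512/800
g=cv2.cvtColor(f['frame'],cv2.COLOR_RGB2HSV).astype(int)
# handle edges row by row: bright low-sat pixels vs mat near col 400/800
pts=[]
for v in list(range(92,100))+list(range(206,212)):
    row=g[v,236:272,2]; w=np.where(row>110)[0]+236; pts.append(((w.min()+w.max())/2,v))
P=plane(f,pts,.014); print(P[:8].mean(0),P[8:].mean(0)); d=P[8:].mean(0)-P[:8].mean(0); print('theta',np.degrees(np.arctan2(d[1],d[0])))
q=plane(f,np.array([(396,106),(397,160),(397,320),(400,372),(367,408),(430,408)])*k,.014);print(q)
print(plane(f,np.array([(196,53),(474,58),(452,447),(227,447)])*k,.003))
E
```

```text
[ 0.4209 -0.2914  0.014 ] [ 0.5561 -0.2881  0.014 ]
theta 1.3864033269753784
[[ 0.3916 -0.2913  0.014 ]
 [ 0.4284 -0.2901  0.014 ]
 [ 0.5512 -0.2881  0.014 ]
 [ 0.5965 -0.2849  0.014 ]
 [ 0.6301 -0.3122  0.014 ]
 [ 0.6294 -0.2589  0.014 ]]
[[ 0.3568 -0.4342  0.003 ]
 [ 0.3576 -0.2363  0.003 ]
 [ 0.6743 -0.2368  0.003 ]
 [ 0.6775 -0.4387  0.003 ]]
```

Call:
arm_command(
  targets=[
    {"ax": 0,"ay": 0,"az": 0,"tx": -0.02,"ty": 0.03,"tz": 0.7,"hand": -0.15},
    {"ax": 0,"ay": 0,"az": 0,"tx": 0,"ty": 0,"tz": 0.8,"hand": -0.15},
    {"ax": 0,"ay": 0,"az": 0,"tx": 0,"ty": 0,"tz": 0.8,"hand": -0.15},
    {"ax": 0,"ay": 0,"az": 0,"tx": 0,"ty": 0,"tz": 0.7,"hand": -0.15},
    {"ax": 0,"ay": 0,"az": 0,"tx": 0,"ty": 0,"tz": 0.4,"hand": -0.15},
    {"ax": 0,"ay": 0,"az": 0,"tx": 0,"ty": 0,"tz": 0.2,"hand": -0.15},
    {"ax": 0,"ay": 0,"az": 0,"tx": 0,"ty": 0,"tz": 0.15,"hand": -0.15},
    {"ax": 0,"ay": 0,"az": 0,"tx": 0,"ty": 0,"tz": 0,"hand": -0.15},
    {"ax": 0,"ay": 0,"az": 0,"tx": 0,"ty": 0,"tz": 0,"hand": -0.15},
  ],
  force=80,
)

```text
t: 25.78
eef_pos: [0.5025, -0.2908, 0.0217]
ee_rot: [-180.0, 0.1, -179.0]
ft_force: [-0.2, 0.0, 0.6]
grip_width: 0.0488
grip_force: 0.0
```

```bash
python3 o.py
```

```text
t 25.775
eef_pos [ 0.5025 -0.2908  0.0217]
ee_rot [-179.9575    0.0547 -178.9799]
grip_width 0.048792830082557324
grip_force 0.0
ft_force [-0.1849  0.0208  0.5514]
ft_torque [ 0.0199 -0.0567  0.0008]
q6 -39.119709800944484
```

Call:
arm_command(
  targets=[
    {"ax": 0,"ay": 0,"az": 0,"tx": 0,"ty": 0,"tz": 0,"hand": 1},
    {"ax": 0,"ay": 0,"az": 0,"tx": 0,"ty": 0,"tz": 0,"hand": 1},
    {"ax": 0,"ay": 0,"az": 0,"tx": 0,"ty": 0,"tz": 0,"hand": 1},
    {"ax": 0,"ay": 0,"az": 0,"tx": 0,"ty": 0,"tz": 0,"hand": 1},
    {"ax": 0,"ay": 0,"az": 0,"tx": 0,"ty": 0,"tz": 0,"hand": 1},
    {"ax": 0,"ay": 0,"az": 0,"tx": 0,"ty": 0,"tz": 0,"hand": 1},
  ],
)

```text
t: 26.52
eef_pos: [0.5023, -0.2909, 0.0218]
ee_rot: [-179.9, 0.1, -179.0]
ft_force: [-1.4, 1.9, 10.6]
grip_width: 0.0194
grip_force: 78.1
```

```bash
python3 o.py
```

```text
t 26.525
eef_pos [ 0.5023 -0.2909  0.0218]
ee_rot [-179.945     0.0529 -178.986 ]
grip_width 0.0193623085031668
grip_force 78.08323103003204
ft_force [-1.4058  1.8728 10.6069]
ft_torque [0.2066 0.4389 0.0099]
q6 -39.12548704511228
```

The width is 19.4 mm against 23 mm, so the pads hold only the top edge. I reopen and go 6 mm lower.

Call:
arm_command(
  targets=[
    {"ax": 0,"ay": 0,"az": 0,"tx": 0,"ty": 0,"tz": 0,"hand": -0.15},
    {"ax": 0,"ay": 0,"az": 0,"tx": 0,"ty": 0,"tz": 0,"hand": -0.15},
    {"ax": 0,"ay": 0,"az": 0,"tx": 0,"ty": 0,"tz": 0,"hand": -0.15},
    {"ax": 0,"ay": 0,"az": 0,"tx": 0,"ty": 0,"tz": 0.1,"hand": -0.15},
    {"ax": 0,"ay": 0,"az": 0,"tx": 0,"ty": 0,"tz": 0,"hand": -0.15},
    {"ax": 0,"ay": 0,"az": 0,"tx": 0,"ty": 0,"tz": 0,"hand": 1},
    {"ax": 0,"ay": 0,"az": 0,"tx": 0,"ty": 0,"tz": 0,"hand": 1},
    {"ax": 0,"ay": 0,"az": 0,"tx": 0,"ty": 0,"tz": 0,"hand": 1},
    {"ax": 0,"ay": 0,"az": 0,"tx": 0,"ty": 0,"tz": 0,"hand": 1},
    {"ax": 0,"ay": 0,"az": 0,"tx": 0,"ty": 0,"tz": 0,"hand": 1},
  ],
)

```text
t: 27.78
eef_pos: [0.5021, -0.2907, 0.0153]
ee_rot: [-180.0, 0.0, -179.0]
ft_force: [-1.9, 0.3, 5.4]
grip_width: 0.0205
grip_force: 79.5
```

```bash
python3 o.py
```

```text
t 27.775
eef_pos [ 0.5021 -0.2907  0.0153]
ee_rot [-179.974     0.0117 -178.9798]
grip_width 0.020516289835000655
grip_force 79.53435368835926
ft_force [-1.9236  0.2733  5.422 ]
ft_torque [0.0237 0.4005 0.0208]
q6 -39.13131594923049
```

Call:
arm_command(
  targets=[
    {"ax": 0,"ay": 0,"az": 0,"tx": 0,"ty": 0,"tz": -0.2,"hand": 1},
    {"ax": 0,"ay": 0,"az": 0,"tx": 0,"ty": 0,"tz": -0.5,"hand": 1},
    {"ax": 0,"ay": 0,"az": 0,"tx": 0,"ty": 0,"tz": -0.6,"hand": 1},
    {"ax": 0,"ay": 0,"az": 0,"tx": 0,"ty": 0,"tz": -0.6,"hand": 1},
    {"ax": 0,"ay": 0,"az": 0,"tx": 0,"ty": 0,"tz": -0.4,"hand": 1},
    {"ax": 0,"ay": 0,"az": 0,"tx": 0,"ty": 0,"tz": -0.1,"hand": 1},
    {"ax": 0,"ay": 0,"az": 0,"tx": 0,"ty": 0,"tz": 0,"hand": 1},
  ],
)

```text
t: 28.65
eef_pos: [0.5019, -0.2904, 0.1585]
ee_rot: [180.0, -0.0, -179.0]
ft_force: [-0.1, 0.3, -4.7]
grip_width: 0.0204
grip_force: 79.1
```

Call:
arm_command(
  targets=[
    {"ax": 0,"ay": 0,"az": 0,"tx": 0.1,"ty": 0.4,"tz": 0,"hand": 1},
    {"ax": 0,"ay": 0,"az": 0,"tx": 0.16,"ty": 0.6,"tz": 0,"hand": 1},
    {"ax": 0,"ay": 0,"az": 0,"tx": 0.15,"ty": 0.7,"tz": 0,"hand": 1},
    {"ax": 0,"ay": 0,"az": 0,"tx": 0.15,"ty": 0.67,"tz": 0,"hand": 1},
    {"ax": 0,"ay": 0,"az": -0.8,"tx": 0,"ty": 0,"tz": 0,"hand": 1},
    {"ax": 0,"ay": 0,"az": -0.9,"tx": 0,"ty": 0,"tz": 0,"hand": 1},
    {"ax": 0,"ay": 0,"az": -0.9,"tx": 0,"ty": 0,"tz": 0,"hand": 1},
    {"ax": 0,"ay": 0,"az": -0.9,"tx": 0,"ty": 0,"tz": 0,"hand": 1},
    {"ax": 0,"ay": 0,"az": -0.9,"tx": 0,"ty": 0,"tz": 0,"hand": 1},
    {"ax": 0,"ay": 0,"az": -0.52,"tx": 0,"ty": 0,"tz": 0,"hand": 1},
    {"ax": 0,"ay": 0,"az": 0,"tx": 0,"ty": 0,"tz": 0,"hand": 1},
    {"ax": 0,"ay": 0,"az": 0,"tx": 0,"ty": 0,"tz": 0,"hand": 1},
  ],
)

```text
t: 30.15
eef_pos: [0.4657, -0.1488, 0.1584]
ee_rot: [180.0, -0.0, -145.2]
ft_force: [-0.4, -0.0, -4.7]
grip_width: 0.0207
grip_force: 79.5
```

```bash
python3 o.py; python3 - <<'E'
from h import *
f=save('top','t1'); s=save('scene','s1'); save('wrist','w6')
a=cv2.imread('pics/t1.png')[80:260,150:400];b=cv2.imread('pics/s1.png')[130:310,130:380]
cv2.imwrite('pics/g.png',np.hstack([cv2.resize(a,(400,288),interpolation=2),cv2.resize(b,(400,288),interpolation=2)]))
E
```

```text
t 30.15
eef_pos [ 0.4657 -0.1488  0.1584]
ee_rot [ 179.9524   -0.0243 -145.2359]
grip_width 0.02066750170768145
grip_force 79.49435234069824
ft_force [-0.4259 -0.0191 -4.7457]
ft_torque [ 0.0035  0.0047 -0.0107]
q6 -62.052384815936286
```

View pics/g.png

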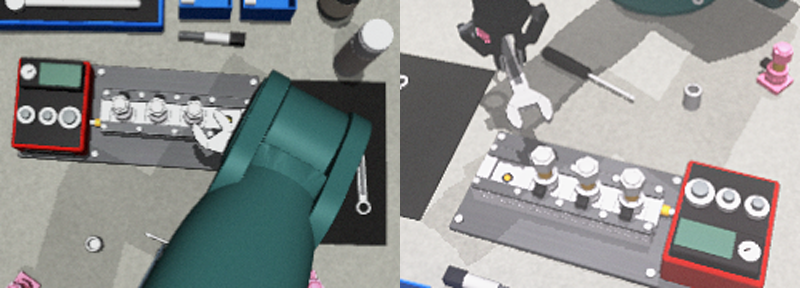

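The spanner is held: weight 4.7 N, no moment. In the scene crop its jaw is at (530,105), in the top crop at (212,135), just short of cap R. I take an enlarged crop to measure the jaw.

```bash
python3 - <<'E'
from h import *
a=cv2.imread('pics/t1.png')[135:200,255:320];b=cv2.imread('pics/s1.png')[165:230,180:245]
cv2.imwrite('pics/i.png',np.hstack([cv2.resize(a,(390,390),interpolation=2),cv2.resize(b,(390,390),interpolation=2)]))
t,s=load('t1'),load('s1')
u=np.array([np.cos(np.radians(34.76)),np.sin(np.radians(34.76)),0]);n=np.array([-u[1],u[0],0]);m=np.array([.4657,-.1488,.152])
for nm,f,o in (('top',t,(255,135)),('scene',s,(180,165))):
    P=[m+110*u*1e-3, m+.128*u+.025*n+[0,0,.006], m+.128*u-.025*n+[0,0,.006], m+.092*u+[0,0,.006]]
    print(nm,(proj(f,P)-o)*6)
E
```

```text
top [[153.83392684 140.72810068]
 [ 86.34774217 136.1805981 ]
 [178.06011115  75.42222723]
 [176.91437792 171.38076985]]
scene [[186.99141803 225.92704837]
 [262.95856369 232.25236674]
 [133.65926695 269.57972935]
 [172.46506211 181.77259259]]
```

View pics/i.png

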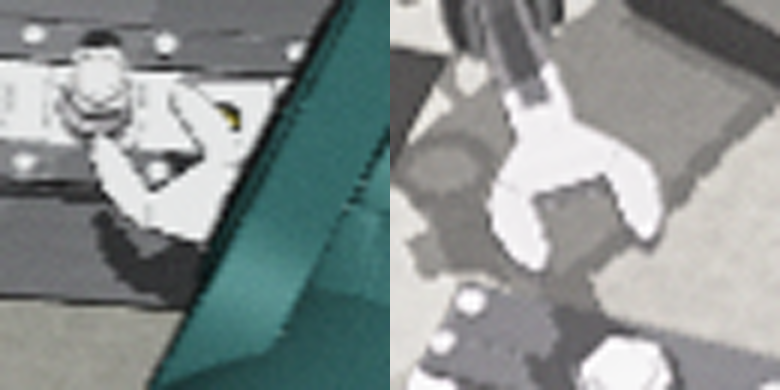

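The measured jaw agrees with the prediction within about 2 mm and the spanner is level. I lower it to cap height and slide on along the spanner's axis.

Call:
arm_command(
  targets=[
    {"ax": 0,"ay": 0,"az": 0,"tx": 0,"ty": 0,"tz": 0.4,"hand": 1},
    {"ax": 0,"ay": 0,"az": 0,"tx": 0,"ty": 0,"tz": 0.4,"hand": 1},
    {"ax": 0,"ay": 0,"az": 0,"tx": 0,"ty": 0,"tz": 0,"hand": 1},
  ],
)

```text
t: 30.68
eef_pos: [0.465, -0.1485, 0.1098]
ee_rot: [179.9, -0.1, -145.2]
ft_force: [0.1, -0.4, -2.4]
grip_width: 0.0204
grip_force: 79.6
```

Call:
arm_command(
  targets=[
    {"ax": 0,"ay": 0,"az": 0,"tx": -0.1,"ty": 0,"tz": 0,"hand": 1},
    {"ax": 0,"ay": 0,"az": 0,"tx": -0.1,"ty": 0,"tz": 0,"hand": 1},
    {"ax": 0,"ay": 0,"az": 0,"tx": -0.1,"ty": 0,"tz": 0,"hand": 1},
    {"ax": 0,"ay": 0,"az": 0,"tx": -0.1,"ty": 0,"tz": 0,"hand": 1},
  ],
)

```text
t: 31.18
eef_pos: [0.4861, -0.135, 0.1111]
ee_rot: [-180.0, 0.0, -145.1]
ft_force: [0.1, 0.6, -4.8]
grip_width: 0.0205
grip_force: 79.6
```

```bash
python3 o.py
```

```text
t 31.175
eef_pos [ 0.4861 -0.135   0.1111]
ee_rot [-179.9787    0.0116 -145.1425]
grip_width 0.020490893324469066
grip_force 79.59716320037842
ft_force [ 0.0639  0.5959 -4.7835]
ft_torque [-0.0477  0.0494  0.0249]
q6 -59.639599636473086
```

Call:
arm_command(
  targets=[
    {"ax": 0,"ay": 0,"az": 0,"tx": -0.1,"ty": 0,"tz": 0,"hand": 1},
    {"ax": 0,"ay": 0,"az": 0,"tx": -0.1,"ty": 0,"tz": 0,"hand": 1},
  ],
)

```text
t: 31.42
eef_pos: [0.4958, -0.1281, 0.1109]
ee_rot: [180.0, -0.0, -145.1]
ft_force: [-0.6, 0.5, -4.3]
grip_width: 0.0207
grip_force: 79.6
```

```bash
python3 o.py
```

```text
t 31.425
eef_pos [ 0.4958 -0.1281  0.1109]
ee_rot [ 179.9958   -0.0016 -145.1483]
grip_width 0.020719180302397767
grip_force 79.59740482270718
ft_force [-0.6465  0.4776 -4.2735]
ft_torque [ 0.0201  0.0043 -0.05  ]
q6 -58.46594815884333
```

Call:
arm_command(
  targets=[
    {"ax": 0,"ay": 0,"az": 0,"tx": -0.05,"ty": 0,"tz": 0,"hand": 1},
    {"ax": 0,"ay": 0,"az": 0,"tx": -0.05,"ty": 0,"tz": 0,"hand": 1},
    {"ax": 0,"ay": 0,"az": 0,"tx": -0.03,"ty": 0,"tz": 0,"hand": 1},
    {"ax": 0,"ay": 0,"az": 0,"tx": 0,"ty": 0,"tz": 0,"hand": 1},
  ],
)

```text
t: 31.92
eef_pos: [0.5019, -0.1239, 0.1109]
ee_rot: [180.0, 0.0, -145.1]
ft_force: [-0.5, 0.4, -3.9]
grip_width: 0.0206
grip_force: 79.6
```

```bash
python3 o.py
```

```text
t 31.925
eef_pos [ 0.5019 -0.1239  0.1109]
ee_rot [ 179.992     0.005  -145.1476]
grip_width 0.020566890071900476
grip_force 79.6155671775341
ft_force [-0.4617  0.3652 -3.8834]
ft_torque [0.1255 0.0131 0.0666]
q6 -57.75870492699151
```

Call:
arm_command(
  targets=[
    {"ax": 0,"ay": 0,"az": 0,"tx": -0.03,"ty": 0,"tz": 0,"hand": 1},
    {"ax": 0,"ay": 0,"az": 0,"tx": 0,"ty": 0,"tz": 0,"hand": 1},
  ],
)

```text
t: 32.17
eef_pos: [0.5032, -0.123, 0.1109]
ee_rot: [180.0, -0.0, -145.2]
ft_force: [-1.1, -0.7, -3.6]
grip_width: 0.0202
grip_force: 79.6
```

```bash
python3 o.py
```

```text
t 32.175
eef_pos [ 0.5032 -0.123   0.1109]
ee_rot [ 179.9976   -0.0231 -145.1572]
grip_width 0.020186806181171232
grip_force 79.62489791214466
ft_force [-1.107  -0.6863 -3.5848]
ft_torque [-0.1514  0.3034  0.0487]
q6 -57.58705743264786
```

The throat touches cap R and the jaw is on the hexagon. Now I swing it clockwise about the cap.

Call:
arm_command(
  targets=[
    {"ax": 0,"ay": 0,"az": 0.5,"tx": -0.003,"ty": 0.11,"tz": 0,"hand": 1},
    {"ax": 0,"ay": 0,"az": 0.5,"tx": -0.003,"ty": 0.11,"tz": 0,"hand": 1},
    {"ax": 0,"ay": 0,"az": 0.5,"tx": -0.003,"ty": 0.11,"tz": 0,"hand": 1},
    {"ax": 0,"ay": 0,"az": 0.5,"tx": -0.003,"ty": 0.11,"tz": 0,"hand": 1},
  ],
)

```text
t: 32.67
eef_pos: [0.4911, -0.1, 0.111]
ee_rot: [-179.9, 0.0, -159.0]
ft_force: [0.2, -3.6, -3.9]
grip_width: 0.0201
grip_force: 79.7
```

```bash
cat >> o.py <<'E'
y=np.radians(o['ee_rot'][2]+180);u=np.array([np.cos(y),np.sin(y)])
for n,c in (('R',(.5932,-.0604)),('M',(.5967,.0060)),('L',(.6000,.0715))):
    d=np.array(c)-o['eef_pos'][:2]; print(n,'along',(d@u).round(4),'lat',(d@[-u[1],u[0]]).round(4))
E
python3 o.py
```

```text
t 32.675
eef_pos [ 0.4911 -0.1     0.111 ]
ee_rot [-179.9216    0.0006 -159.0055]
grip_width 0.020119904505089315
grip_force 79.69721831381321
ft_force [ 0.1743 -3.6372 -3.9436]
ft_torque [-0.8739  0.0503  0.5117]
q6 -41.801938499448134
R along 0.1095 lat 0.0004
M along 0.1366 lat 0.0612
L along 0.1632 lat 0.1211
```

Call:
arm_command(
  targets=[
    {"ax": 0,"ay": 0,"az": 0.5,"tx": -0.003,"ty": 0.11,"tz": 0,"hand": 1},
    {"ax": 0,"ay": 0,"az": 0.5,"tx": -0.003,"ty": 0.11,"tz": 0,"hand": 1},
    {"ax": 0,"ay": 0,"az": 0.5,"tx": -0.003,"ty": 0.11,"tz": 0,"hand": 1},
    {"ax": 0,"ay": 0,"az": 0.5,"tx": -0.003,"ty": 0.11,"tz": 0,"hand": 1},
    {"ax": 0,"ay": 0,"az": 0.5,"tx": -0.003,"ty": 0.11,"tz": 0,"hand": 1},
    {"ax": 0,"ay": 0,"az": 0.5,"tx": -0.003,"ty": 0.11,"tz": 0,"hand": 1},
  ],
)

```text
t: 33.42
eef_pos: [0.4835, -0.0615, 0.111]
ee_rot: [-179.9, 0.0, -179.6]
ft_force: [-0.8, -4.2, -4.4]
grip_width: 0.0208
grip_force: 79.7
```

```bash
python3 o.py
```

```text
t 33.425
eef_pos [ 0.4835 -0.0615  0.111 ]
ee_rot [-179.9094    0.0094 -179.6492]
grip_width 0.020768645747629755
grip_force 79.67380933463573
ft_force [-0.7922 -4.2178 -4.4155]
ft_torque [-1.0759  0.2202  0.3412]
q6 -17.13686745928321
R along 0.1097 lat 0.0004
M along 0.1136 lat 0.0668
L along 0.1173 lat 0.1322
```

Call:
arm_command(
  targets=[
    {"ax": 0,"ay": 0,"az": 0.25,"tx": 0,"ty": 0.055,"tz": 0,"hand": 1},
    {"ax": 0,"ay": 0,"az": 0.25,"tx": 0,"ty": 0.055,"tz": 0,"hand": 1},
  ],
)

```text
t: 33.67
eef_pos: [0.4836, -0.0549, 0.111]
ee_rot: [-179.9, 0.0, 177.0]
ft_force: [-1.5, -5.4, -4.8]
grip_width: 0.0205
grip_force: 79.6
```

```bash
python3 o.py
```

```text
t 33.675
eef_pos [ 0.4836 -0.0549  0.111 ]
ee_rot [-179.9239    0.0143  176.9916]
grip_width 0.020485337885258526
grip_force 79.64706502854824
ft_force [-1.5401 -5.3511 -4.8347]
ft_torque [-1.1234  0.2962  0.3731]
q6 -13.028344367800194
R along 0.1098 lat 0.0002
M along 0.1098 lat 0.0667
L along 0.1096 lat 0.1323
```

Call:
arm_command(
  targets=[
    {"ax": 0,"ay": 0,"az": 0.25,"tx": 0,"ty": 0.055,"tz": 0,"hand": 1},
    {"ax": 0,"ay": 0,"az": 0.25,"tx": 0,"ty": 0.055,"tz": 0,"hand": 1},
  ],
)

```text
t: 33.92
eef_pos: [0.484, -0.0483, 0.111]
ee_rot: [-179.9, 0.0, 173.6]
ft_force: [-1.3, -5.1, -4.4]
grip_width: 0.0206
grip_force: 79.6
```

```bash
python3 o.py|egrep "rot|ft|R "
```

```text
ee_rot [-179.9257    0.0182  173.5526]
ft_force [-1.3457 -5.068  -4.3542]
ft_torque [-1.1186  0.253   0.3444]
R along 0.1098 lat 0.0002
```

Call:
arm_command(
  targets=[
    {"ax": 0,"ay": 0,"az": 0.2,"tx": 0,"ty": 0.044,"tz": 0,"hand": 1},
  ],
)

```text
t: 34.05
eef_pos: [0.4843, -0.0457, 0.111]
ee_rot: [-179.9, 0.0, 172.2]
ft_force: [-0.5, -5.4, -3.8]
grip_width: 0.0208
grip_force: 79.6
```

```bash
python3 o.py|egrep "rot|ft|R "
```

```text
ee_rot [-179.9254    0.022   172.1822]
ft_force [-0.5167 -5.4054 -3.8103]
ft_torque [-1.2215  0.2263  0.28  ]
R along 0.1098 lat 0.0002
```

Call:
arm_command(
  targets=[
    {"ax": 0,"ay": 0,"az": 0.2,"tx": 0,"ty": 0.044,"tz": 0,"hand": 1},
  ],
)

```text
t: 34.17
eef_pos: [0.4847, -0.0431, 0.111]
ee_rot: [-179.9, 0.0, 170.8]
ft_force: [-0.4, -5.5, -4.8]
grip_width: 0.0204
grip_force: 79.7
```

```bash
python3 o.py|egrep "rot|ft|R "
```

```text
ee_rot [-179.9248    0.0252  170.8128]
ft_force [-0.4042 -5.5409 -4.7952]
ft_torque [-1.1712  0.2283  0.3149]
R along 0.1099 lat 0.0002
```

Cap R has turned at least 39° under about 0.9 Nm. I relieve the jaw, back off, lift, and turn to θ=4° for cap M.

Call:
arm_command(
  targets=[
    {"ax": 0,"ay": 0,"az": -0.22,"tx": 0,"ty": -0.048,"tz": 0,"hand": 1},
    {"ax": 0,"ay": 0,"az": -0.22,"tx": 0,"ty": -0.048,"tz": 0,"hand": 1},
    {"ax": 0,"ay": 0,"az": 0,"tx": 0.15,"ty": 0,"tz": 0,"hand": 1},
    {"ax": 0,"ay": 0,"az": 0,"tx": 0.2,"ty": 0,"tz": 0,"hand": 1},
    {"ax": 0,"ay": 0,"az": 0,"tx": 0.25,"ty": 0,"tz": 0,"hand": 1},
    {"ax": 0,"ay": 0,"az": 0,"tx": 0.2,"ty": 0,"tz": 0,"hand": 1},
    {"ax": 0,"ay": 0,"az": 0,"tx": 0,"ty": 0,"tz": -0.4,"hand": 1},
    {"ax": 0,"ay": 0,"az": 0,"tx": 0,"ty": 0,"tz": -0.4,"hand": 1},
    {"ax": 0,"ay": 0,"az": -0.75,"tx": 0,"ty": 0,"tz": 0,"hand": 1},
    {"ax": 0,"ay": 0,"az": -0.73,"tx": 0,"ty": 0,"tz": 0,"hand": 1},
    {"ax": 0,"ay": 0,"az": 0,"tx": 0,"ty": 0,"tz": 0,"hand": 1},
  ],
)

```text
t: 35.55
eef_pos: [0.4354, -0.043, 0.1588]
ee_rot: [180.0, -0.0, -176.0]
ft_force: [0.1, 0.1, -4.2]
grip_width: 0.0206
grip_force: 79.6
```

```bash
python3 o.py
```

```text
t 35.55
eef_pos [ 0.4354 -0.043   0.1588]
ee_rot [ 179.9855   -0.0205 -175.9767]
grip_width 0.02061803441987626
grip_force 79.63478408753872
ft_force [ 0.0929  0.0746 -4.1818]
ft_torque [-0.0248 -0.0054 -0.028 ]
q6 -20.3622892346358
R along 0.1562 lat -0.0284
M along 0.1644 lat 0.0375
L along 0.1723 lat 0.1026
```

Call:
arm_command(
  targets=[
    {"ax": 0,"ay": 0,"az": 0,"tx": 0,"ty": 0.3,"tz": 0,"hand": 1},
    {"ax": 0,"ay": 0,"az": 0,"tx": 0,"ty": 0.325,"tz": 0,"hand": 1},
    {"ax": 0,"ay": 0,"az": 0,"tx": 0,"ty": 0,"tz": 0.4,"hand": 1},
    {"ax": 0,"ay": 0,"az": 0,"tx": 0,"ty": 0,"tz": 0.4,"hand": 1},
    {"ax": 0,"ay": 0,"az": 0,"tx": -0.2,"ty": 0,"tz": 0,"hand": 1},
    {"ax": 0,"ay": 0,"az": 0,"tx": -0.2,"ty": 0,"tz": 0,"hand": 1},
    {"ax": 0,"ay": 0,"az": 0,"tx": -0.1,"ty": 0,"tz": 0,"hand": 1},
    {"ax": 0,"ay": 0,"az": 0,"tx": 0,"ty": 0,"tz": 0,"hand": 1},
  ],
)

```text
t: 36.55
eef_pos: [0.464, -0.0037, 0.1113]
ee_rot: [-180.0, 0.0, -176.0]
ft_force: [0.3, -0.0, -3.9]
grip_width: 0.0207
grip_force: 79.6
```

```bash
python3 o.py
```

```text
t 36.55
eef_pos [ 0.464  -0.0037  0.1113]
ee_rot [-179.9873    0.0409 -175.9605]
grip_width 0.02072028896130006
grip_force 79.64344225823879
ft_force [ 0.3381 -0.0273 -3.9166]
ft_torque [-0.0222  0.0251 -0.029 ]
q6 -14.57156876118791
R along 0.1249 lat -0.0657
M along 0.133 lat 0.0003
L along 0.1409 lat 0.0654
```

Call:
arm_command(
  targets=[
    {"ax": 0,"ay": 0,"az": 0,"tx": -0.1,"ty": 0,"tz": 0,"hand": 1},
    {"ax": 0,"ay": 0,"az": 0,"tx": -0.1,"ty": 0,"tz": 0,"hand": 1},
    {"ax": 0,"ay": 0,"az": 0,"tx": -0.1,"ty": 0,"tz": 0,"hand": 1},
    {"ax": 0,"ay": 0,"az": 0,"tx": 0,"ty": 0,"tz": 0,"hand": 1},
  ],
)

```text
t: 37.05
eef_pos: [0.4813, -0.0024, 0.1107]
ee_rot: [-180.0, -0.0, -176.0]
ft_force: [-1.6, -1.9, -3.5]
grip_width: 0.0203
grip_force: 79.7
```

```bash
python3 o.py
```

```text
t 37.05
eef_pos [ 0.4813 -0.0024  0.1107]
ee_rot [-179.9959   -0.0372 -175.9516]
grip_width 0.02032077096409638
grip_force 79.72029983997345
ft_force [-1.6292 -1.8551 -3.5007]
ft_torque [-0.2232  0.4282 -0.1101]
q6 -14.034908231797983
R along 0.1075 lat -0.0658
M along 0.1157 lat 0.0002
L along 0.1236 lat 0.0653
```

Call:
arm_command(
  targets=[
    {"ax": 0,"ay": 0,"az": 0,"tx": -0.04,"ty": 0,"tz": 0,"hand": 1},
    {"ax": 0,"ay": 0,"az": 0,"tx": -0.04,"ty": 0,"tz": 0,"hand": 1},
    {"ax": 0,"ay": 0,"az": 0,"tx": 0,"ty": 0,"tz": 0,"hand": 1},
  ],
)

```text
t: 37.42
eef_pos: [0.4842, -0.002, 0.1103]
ee_rot: [180.0, -0.2, -176.0]
ft_force: [-9.8, -2.0, -2.6]
grip_width: 0.0205
grip_force: 79.8
```

```bash
python3 o.py|egrep 'rot|ft|M '
```

```text
ee_rot [ 179.9964   -0.208  -175.9655]
ft_force [-9.8175 -2.0475 -2.6126]
ft_torque [-0.5589  1.7776 -0.1291]
M along 0.1127 lat 0.0
```

Call:
arm_command(
  targets=[
    {"ax": 0,"ay": 0,"az": 0,"tx": -0.02,"ty": 0,"tz": 0,"hand": 1},
    {"ax": 0,"ay": 0,"az": 0,"tx": 0,"ty": 0,"tz": 0,"hand": 1},
  ],
)

```text
t: 37.67
eef_pos: [0.4848, -0.0019, 0.1102]
ee_rot: [180.0, -0.3, -176.0]
ft_force: [-13.0, -2.4, -1.9]
grip_width: 0.0207
grip_force: 79.9
```

```bash
python3 o.py|egrep 'rot|ft|M '
```

```text
ee_rot [ 179.9978   -0.2703 -175.9722]
ft_force [-12.9837  -2.3813  -1.9437]
ft_torque [-0.6369  2.3731 -0.1855]
M along 0.1122 lat 0.0
```

There was early contact, with a side push to −y. Together with cap M's wider grip reading, that means the hexagon sits a few degrees counter-clockwise of my estimate. I back off 8 mm and re-enter at θ≈7.3°.

Call:
arm_command(
  targets=[
    {"ax": 0,"ay": 0,"az": 0,"tx": 0.1,"ty": 0,"tz": 0,"hand": 1},
    {"ax": 0,"ay": 0,"az": 0,"tx": 0.1,"ty": 0,"tz": 0,"hand": 1},
    {"ax": 0,"ay": 0,"az": -0.48,"tx": 0,"ty": -0.115,"tz": 0,"hand": 1},
    {"ax": 0,"ay": 0,"az": 0,"tx": 0,"ty": 0,"tz": 0,"hand": 1},
  ],
)

```text
t: 38.17
eef_pos: [0.4758, -0.0098, 0.1111]
ee_rot: [-180.0, 0.0, -172.7]
ft_force: [-0.0, -0.5, -4.1]
grip_width: 0.0206
grip_force: 79.7
```

```bash
python3 o.py|egrep 'rot|ft|M '
```

```text
ee_rot [-179.9989    0.0345 -172.6937]
ft_force [-0.044  -0.5379 -4.0905]
ft_torque [ 0.0285  0.0747 -0.017 ]
M along 0.1219 lat 0.0003
```

Call:
arm_command(
  targets=[
    {"ax": 0,"ay": 0,"az": 0,"tx": -0.07,"ty": 0,"tz": 0,"hand": 1},
    {"ax": 0,"ay": 0,"az": 0,"tx": -0.05,"ty": 0,"tz": 0,"hand": 1},
    {"ax": 0,"ay": 0,"az": 0,"tx": -0.04,"ty": 0,"tz": 0,"hand": 1},
    {"ax": 0,"ay": 0,"az": 0,"tx": 0,"ty": 0,"tz": 0,"hand": 1},
  ],
)

```text
t: 38.67
eef_pos: [0.4855, -0.0084, 0.1108]
ee_rot: [180.0, 0.0, -172.7]
ft_force: [-0.0, -0.1, -4.1]
grip_width: 0.0205
grip_force: 79.7
```

```bash
python3 o.py|egrep 'rot|ft|M '
```

```text
ee_rot [ 179.9997    0.0041 -172.6557]
ft_force [-0.0184 -0.0921 -4.1195]
ft_torque [-0.0856 -0.0564 -0.0271]
M along 0.1121 lat 0.0
```

Call:
arm_command(
  targets=[
    {"ax": 0,"ay": 0,"az": 0,"tx": -0.035,"ty": 0,"tz": 0,"hand": 1},
    {"ax": 0,"ay": 0,"az": 0.5,"tx": -0.003,"ty": 0.11,"tz": 0,"hand": 1},
    {"ax": 0,"ay": 0,"az": 0.5,"tx": -0.003,"ty": 0.11,"tz": 0,"hand": 1},
    {"ax": 0,"ay": 0,"az": 0.5,"tx": -0.003,"ty": 0.11,"tz": 0,"hand": 1},
    {"ax": 0,"ay": 0,"az": 0.5,"tx": -0.003,"ty": 0.11,"tz": 0,"hand": 1},
  ],
)

```text
t: 39.3
eef_pos: [0.4873, 0.0178, 0.1109]
ee_rot: [-179.9, 0.0, 173.5]
ft_force: [1.1, -5.7, -3.9]
grip_width: 0.0202
grip_force: 79.7
```

```bash
python3 o.py|egrep 'rot|ft|M '
```

```text
ee_rot [-179.9172    0.023   173.4787]
ft_force [ 1.1127 -5.6955 -3.9044]
ft_torque [-1.2127 -0.0559  0.2775]
M along 0.1101 lat 0.0007
```

Call:
arm_command(
  targets=[
    {"ax": 0,"ay": 0,"az": 0.5,"tx": -0.003,"ty": 0.11,"tz": 0,"hand": 1},
    {"ax": 0,"ay": 0,"az": 0.5,"tx": -0.003,"ty": 0.11,"tz": 0,"hand": 1},
    {"ax": 0,"ay": 0,"az": 0.5,"tx": -0.003,"ty": 0.11,"tz": 0,"hand": 1},
    {"ax": 0,"ay": 0,"az": 0.5,"tx": -0.003,"ty": 0.11,"tz": 0,"hand": 1},
  ],
)

```text
t: 39.8
eef_pos: [0.4932, 0.0434, 0.1109]
ee_rot: [-179.9, 0.0, 159.7]
ft_force: [1.7, -6.5, -4.6]
grip_width: 0.0205
grip_force: 79.7
```

```bash
python3 o.py|egrep 'rot|ft|M '
```

```text
ee_rot [-179.9096    0.0326  159.7215]
ft_force [ 1.7401 -6.5078 -4.6421]
ft_torque [-1.4132  0.0261  0.2839]
M along 0.1101 lat 0.0008
```

Call:
arm_command(
  targets=[
    {"ax": 0,"ay": 0,"az": 0.2,"tx": 0,"ty": 0.044,"tz": 0,"hand": 1},
    {"ax": 0,"ay": 0,"az": 0.2,"tx": 0,"ty": 0.044,"tz": 0,"hand": 1},
  ],
)

```text
t: 40.05
eef_pos: [0.495, 0.0482, 0.1109]
ee_rot: [-179.9, 0.0, 157.0]
ft_force: [0.3, -7.0, -4.7]
grip_width: 0.0199
grip_force: 79.7
```

```bash
python3 o.py|egrep 'rot|ft|M '
```

```text
ee_rot [-179.9018    0.0389  157.0392]
ft_force [ 0.3001 -6.9655 -4.6785]
ft_torque [-1.3665  0.017   0.2317]
M along 0.1101 lat 0.0008
```

Call:
arm_command(
  targets=[
    {"ax": 0,"ay": 0,"az": 0.2,"tx": 0,"ty": 0.044,"tz": 0,"hand": 1},
    {"ax": 0,"ay": 0,"az": 0.2,"tx": 0,"ty": 0.044,"tz": 0,"hand": 1},
  ],
)

```text
t: 40.3
eef_pos: [0.4972, 0.053, 0.1109]
ee_rot: [-179.9, 0.0, 154.3]
ft_force: [0.5, -7.0, -4.4]
grip_width: 0.0204
grip_force: 79.7
```

```bash
python3 o.py|egrep 'rot|ft|M '
```

```text
ee_rot [-179.9082    0.046   154.2878]
ft_force [ 0.5115 -6.9895 -4.3983]
ft_torque [-1.429   0.0076  0.2185]
M along 0.1101 lat 0.0008
```

Call:
arm_command(
  targets=[
    {"ax": 0,"ay": 0,"az": 0.2,"tx": 0,"ty": 0.044,"tz": 0,"hand": 1},
    {"ax": 0,"ay": 0,"az": 0.2,"tx": 0,"ty": 0.044,"tz": 0,"hand": 1},
  ],
)

```text
t: 40.55
eef_pos: [0.4995, 0.0577, 0.1109]
ee_rot: [-179.9, 0.1, 151.5]
ft_force: [0.1, -7.1, -3.9]
grip_width: 0.0206
grip_force: 79.7
```

```bash
python3 o.py|egrep 'rot|ft|M '
```

```text
ee_rot [-179.9087    0.0562  151.5338]
ft_force [ 0.0593 -7.0645 -3.9327]
ft_torque [-1.429   0.0221  0.1958]
M along 0.11 lat 0.0009
```

Call:
arm_command(
  targets=[
    {"ax": 0,"ay": 0,"az": 0.2,"tx": 0,"ty": 0.044,"tz": 0,"hand": 1},
    {"ax": 0,"ay": 0,"az": 0.2,"tx": 0,"ty": 0.044,"tz": 0,"hand": 1},
  ],
)

```text
t: 40.8
eef_pos: [0.5021, 0.0623, 0.1109]
ee_rot: [-179.9, 0.1, 148.8]
ft_force: [0.9, -7.7, -4.4]
grip_width: 0.0206
grip_force: 79.7
```

```bash
python3 o.py|egrep 'rot|ft|M '
```

```text
ee_rot [-179.9063    0.0604  148.782 ]
ft_force [ 0.867  -7.7207 -4.4495]
ft_torque [-1.4903 -0.0085  0.267 ]
M along 0.1101 lat 0.0009
```

M is done: 38° in hand under a steady 0.9–1 Nm. I back off, lift, and turn to θ=−15.7° for cap L.

Call:
arm_command(
  targets=[
    {"ax": 0,"ay": 0,"az": -0.22,"tx": 0,"ty": -0.048,"tz": 0,"hand": 1},
    {"ax": 0,"ay": 0,"az": -0.22,"tx": 0,"ty": -0.048,"tz": 0,"hand": 1},
    {"ax": 0,"ay": 0,"az": 0,"tx": 0.15,"ty": 0,"tz": 0,"hand": 1},
    {"ax": 0,"ay": 0,"az": 0,"tx": 0.2,"ty": 0,"tz": 0,"hand": 1},
    {"ax": 0,"ay": 0,"az": 0,"tx": 0.25,"ty": 0,"tz": 0,"hand": 1},
    {"ax": 0,"ay": 0,"az": 0,"tx": 0.2,"ty": 0,"tz": 0,"hand": 1},
    {"ax": 0,"ay": 0,"az": 0,"tx": 0,"ty": 0,"tz": -0.4,"hand": 1},
    {"ax": 0,"ay": 0,"az": 0,"tx": 0,"ty": 0,"tz": -0.4,"hand": 1},
    {"ax": 0,"ay": 0,"az": -0.9,"tx": 0,"ty": 0,"tz": 0,"hand": 1},
    {"ax": 0,"ay": 0,"az": -0.9,"tx": 0,"ty": 0,"tz": 0,"hand": 1},
    {"ax": 0,"ay": 0,"az": 0,"tx": 0,"ty": 0,"tz": 0,"hand": 1},
  ],
)

```text
t: 42.18
eef_pos: [0.4561, 0.081, 0.1588]
ee_rot: [180.0, -0.0, 164.2]
ft_force: [-0.5, 0.7, -3.7]
grip_width: 0.0204
grip_force: 79.7
```

```bash
python3 o.py
```

```text
t 42.175
eef_pos [0.4561 0.081  0.1588]
ee_rot [179.9928  -0.0226 164.2321]
grip_width 0.020427856636716552
grip_force 79.68607775866985
ft_force [-0.4712  0.748  -3.7084]
ft_torque [ 0.0214 -0.0085 -0.0045]
q6 15.730528134567493
R along 0.1703 lat -0.0988
M along 0.1556 lat -0.0339
L along 0.141 lat 0.03
```

Call:
arm_command(
  targets=[
    {"ax": 0,"ay": 0,"az": 0,"tx": 0.14,"ty": 0.25,"tz": 0,"hand": 1},
    {"ax": 0,"ay": 0,"az": 0,"tx": 0.14,"ty": 0.25,"tz": 0,"hand": 1},
    {"ax": 0,"ay": 0,"az": 0,"tx": 0,"ty": 0,"tz": 0.4,"hand": 1},
    {"ax": 0,"ay": 0,"az": 0,"tx": 0,"ty": 0,"tz": 0.4,"hand": 1},
    {"ax": 0,"ay": 0,"az": 0,"tx": -0.2,"ty": 0,"tz": 0,"hand": 1},
    {"ax": 0,"ay": 0,"az": 0,"tx": -0.2,"ty": 0,"tz": 0,"hand": 1},
    {"ax": 0,"ay": 0,"az": 0,"tx": -0.2,"ty": 0,"tz": 0,"hand": 1},
    {"ax": 0,"ay": 0,"az": 0,"tx": 0,"ty": 0,"tz": 0,"hand": 1},
  ],
)

```text
t: 43.18
eef_pos: [0.4847, 0.104, 0.1113]
ee_rot: [180.0, 0.1, 164.2]
ft_force: [-0.9, -0.2, -3.8]
grip_width: 0.0203
grip_force: 79.7
```

```bash
python3 o.py
```

```text
t 43.175
eef_pos [0.4847 0.104  0.1113]
ee_rot [179.9753   0.0631 164.1995]
grip_width 0.0203401079813728
grip_force 79.68689650297165
ft_force [-0.9383 -0.1603 -3.8309]
ft_torque [-0.0111  0.0687 -0.0112]
q6 18.484141152034763
R along 0.1492 lat -0.1287
M along 0.1345 lat -0.0638
L along 0.1198 lat 0.0001
```

Call:
arm_command(
  targets=[
    {"ax": 0,"ay": 0,"az": 0,"tx": -0.07,"ty": 0,"tz": 0,"hand": 1},
    {"ax": 0,"ay": 0,"az": 0,"tx": -0.05,"ty": 0,"tz": 0,"hand": 1},
    {"ax": 0,"ay": 0,"az": 0,"tx": 0,"ty": 0,"tz": 0,"hand": 1},
  ],
)

```text
t: 43.55
eef_pos: [0.4904, 0.1023, 0.1109]
ee_rot: [180.0, 0.0, 164.2]
ft_force: [-1.0, 0.2, -3.8]
grip_width: 0.0205
grip_force: 79.7
```

```bash
python3 o.py|egrep 'rot|ft|L '
```

```text
ee_rot [179.9969   0.0088 164.2358]
ft_force [-1.0288  0.2291 -3.8481]
ft_torque [ 0.0443 -0.0183 -0.09  ]
L along 0.1139 lat 0.0002
```

Call:
arm_command(
  targets=[
    {"ax": 0,"ay": 0,"az": 0,"tx": -0.03,"ty": 0,"tz": 0,"hand": 1},
    {"ax": 0,"ay": 0,"az": 0,"tx": -0.03,"ty": 0,"tz": 0,"hand": 1},
    {"ax": 0,"ay": 0,"az": 0,"tx": 0,"ty": 0,"tz": 0,"hand": 1},
  ],
)

```text
t: 43.92
eef_pos: [0.4937, 0.1014, 0.1109]
ee_rot: [180.0, -0.0, 164.2]
ft_force: [-0.8, -0.7, -4.2]
grip_width: 0.0204
grip_force: 79.7
```

```bash
python3 o.py|egrep 'rot|ft|L '
```

```text
ee_rot [179.9979  -0.0077 164.2424]
ft_force [-0.8307 -0.7119 -4.1974]
ft_torque [0.0394 0.1078 0.0227]
L along 0.1104 lat 0.0001
```

Call:
arm_command(
  targets=[
    {"ax": 0,"ay": 0,"az": 0.5,"tx": -0.003,"ty": 0.11,"tz": 0,"hand": 1},
    {"ax": 0,"ay": 0,"az": 0.5,"tx": -0.003,"ty": 0.11,"tz": 0,"hand": 1},
    {"ax": 0,"ay": 0,"az": 0.5,"tx": -0.003,"ty": 0.11,"tz": 0,"hand": 1},
    {"ax": 0,"ay": 0,"az": 0.5,"tx": -0.003,"ty": 0.11,"tz": 0,"hand": 1},
  ],
)

```text
t: 44.42
eef_pos: [0.5037, 0.1253, 0.1108]
ee_rot: [-179.9, 0.0, 150.4]
ft_force: [0.0, -6.2, -3.9]
grip_width: 0.0204
grip_force: 79.8
```

```bash
python3 o.py|egrep 'rot|ft|L '
```

```text
ee_rot [-179.9052    0.0309  150.3823]
ft_force [ 0.0321 -6.2219 -3.8937]
ft_torque [-1.1827  0.0682  0.3948]
L along 0.1103 lat 0.0009
```

Call:
arm_command(
  targets=[
    {"ax": 0,"ay": 0,"az": 0.5,"tx": -0.003,"ty": 0.11,"tz": 0,"hand": 1},
    {"ax": 0,"ay": 0,"az": 0.5,"tx": -0.003,"ty": 0.11,"tz": 0,"hand": 1},
    {"ax": 0,"ay": 0,"az": 0.5,"tx": -0.003,"ty": 0.11,"tz": 0,"hand": 1},
    {"ax": 0,"ay": 0,"az": 0.5,"tx": -0.003,"ty": 0.11,"tz": 0,"hand": 1},
  ],
)

```text
t: 44.92
eef_pos: [0.5191, 0.1464, 0.1107]
ee_rot: [-179.9, 0.0, 136.6]
ft_force: [-2.2, -6.5, -4.5]
grip_width: 0.0206
grip_force: 79.8
```

```bash
python3 o.py|egrep 'rot|ft|L '
```

```text
ee_rot [-179.8965    0.041   136.6322]
ft_force [-2.2195 -6.5194 -4.5073]
ft_torque [-1.2308  0.2489  0.3709]
L along 0.1102 lat 0.0011
```

Call:
arm_command(
  targets=[
    {"ax": 0,"ay": 0,"az": 0.3,"tx": 0,"ty": 0.066,"tz": 0,"hand": 1},
    {"ax": 0,"ay": 0,"az": 0.3,"tx": 0,"ty": 0.066,"tz": 0,"hand": 1},
  ],
)

```text
t: 45.18
eef_pos: [0.5246, 0.152, 0.1107]
ee_rot: [-179.9, 0.1, 132.5]
ft_force: [-0.4, -6.5, -4.1]
grip_width: 0.0205
grip_force: 79.8
```

```bash
python3 o.py|egrep 'rot|ft|L '
```

```text
ee_rot [-179.8922    0.0533  132.545 ]
ft_force [-0.4224 -6.4943 -4.0537]
ft_torque [-1.2915  0.2364  0.3524]
L along 0.1102 lat 0.0011
```

Call:
arm_command(
  targets=[
    {"ax": 0,"ay": 0,"az": 0.3,"tx": 0,"ty": 0.066,"tz": 0,"hand": 1},
    {"ax": 0,"ay": 0,"az": 0.3,"tx": 0,"ty": 0.066,"tz": 0,"hand": 1},
  ],
)

```text
t: 45.42
eef_pos: [0.5306, 0.1572, 0.1107]
ee_rot: [-179.9, 0.1, 128.4]
ft_force: [-1.5, -6.7, -3.0]
grip_width: 0.0205
grip_force: 79.8
```

```bash
python3 o.py|egrep 'rot|ft|L |eef'
```

```text
eef_pos [0.5306 0.1572 0.1107]
ee_rot [-179.8971    0.0625  128.4162]
ft_force [-1.5288 -6.7074 -2.9977]
ft_torque [-1.424   0.233   0.3858]
L along 0.1103 lat 0.0012
```

All three are pulled up. I back off, lift clear, turn square, and carry the spanner back over the mat.

Call:
arm_command(
  targets=[
    {"ax": 0,"ay": 0,"az": -0.22,"tx": 0,"ty": -0.048,"tz": 0,"hand": 1},
    {"ax": 0,"ay": 0,"az": -0.22,"tx": 0,"ty": -0.048,"tz": 0,"hand": 1},
    {"ax": 0,"ay": 0,"az": 0,"tx": 0.15,"ty": 0,"tz": 0,"hand": 1},
    {"ax": 0,"ay": 0,"az": 0,"tx": 0.2,"ty": 0,"tz": 0,"hand": 1},
    {"ax": 0,"ay": 0,"az": 0,"tx": 0.25,"ty": 0,"tz": 0,"hand": 1},
    {"ax": 0,"ay": 0,"az": 0,"tx": 0.2,"ty": 0,"tz": 0,"hand": 1},
    {"ax": 0,"ay": 0,"az": 0,"tx": 0,"ty": 0,"tz": -0.4,"hand": 1},
    {"ax": 0,"ay": 0,"az": 0,"tx": 0,"ty": 0,"tz": -0.5,"hand": 1},
    {"ax": 0,"ay": 0,"az": 0,"tx": 0,"ty": 0,"tz": -0.5,"hand": 1},
  ],
)

```text
t: 46.55
eef_pos: [0.4939, 0.1907, 0.1957]
ee_rot: [-180.0, -0.0, 131.6]
ft_force: [0.1, 0.4, -4.7]
grip_width: 0.0202
grip_force: 79.7
```

Call:
arm_command(
  targets=[
    {"ax": 0,"ay": 0,"az": -0.8,"tx": 0,"ty": 0,"tz": 0,"hand": 1},
    {"ax": 0,"ay": 0,"az": -0.8,"tx": 0,"ty": 0,"tz": 0,"hand": 1},
    {"ax": 0,"ay": 0,"az": -0.8,"tx": 0,"ty": 0,"tz": 0,"hand": 1},
    {"ax": 0,"ay": 0,"az": -0.8,"tx": 0,"ty": 0,"tz": 0,"hand": 1},
    {"ax": 0,"ay": 0,"az": -0.8,"tx": 0,"ty": 0,"tz": 0,"hand": 1},
    {"ax": 0,"ay": 0,"az": -0.8,"tx": 0,"ty": 0,"tz": 0,"hand": 1},
    {"ax": 0,"ay": 0,"az": -0.8,"tx": 0,"ty": 0,"tz": 0,"hand": 1},
    {"ax": 0,"ay": 0,"az": -0.8,"tx": 0,"ty": 0,"tz": 0,"hand": 1},
    {"ax": 0,"ay": 0,"az": -0.8,"tx": 0,"ty": 0,"tz": 0,"hand": 1},
    {"ax": 0,"ay": 0,"az": 0,"tx": 0,"ty": 0,"tz": 0,"hand": 1},
  ],
)

```text
t: 47.8
eef_pos: [0.4941, 0.1906, 0.1948]
ee_rot: [180.0, -0.0, -179.0]
ft_force: [0.5, -0.0, -3.5]
grip_width: 0.0206
grip_force: 79.7
```

```bash
python3 o.py; python3 - <<'E'
from h import *
save('top','t2');save('scene','s2');save('wrist','w7')
o=telemetry.get_obs(); y=np.radians(o['ee_rot'][2]); d=np.array([.503,-.297])-o['eef_pos'][:2]
print('tx,ty units',(d@[np.cos(y),np.sin(y)])/.06,(d@[np.sin(y),-np.cos(y)])/.06)
E
```

```text
t 47.8
eef_pos [0.4941 0.1906 0.1948]
ee_rot [ 179.9884   -0.0128 -178.9778]
grip_width 0.020553609499358836
grip_force 79.74053151905537
ft_force [ 0.4544 -0.0112 -3.4543]
ft_torque [ 0.0265  0.0052 -0.0235]
q6 11.248756861942784
R along 0.0946 lat -0.2528
M along 0.0993 lat -0.1864
L along 0.1038 lat -0.121
tx,ty units -0.012973803826481629 -8.125170069193006
```

Call:
arm_command(
  targets=[
    {"ax": 0,"ay": 0,"az": 0,"tx": 0,"ty": -0.4,"tz": 0,"hand": 1},
    {"ax": 0,"ay": 0,"az": 0,"tx": 0,"ty": -0.75,"tz": 0,"hand": 1},
    {"ax": 0,"ay": 0,"az": 0,"tx": 0,"ty": -0.75,"tz": 0,"hand": 1},
    {"ax": 0,"ay": 0,"az": 0,"tx": 0,"ty": -0.75,"tz": 0,"hand": 1},
    {"ax": 0,"ay": 0,"az": 0,"tx": 0,"ty": -0.75,"tz": 0,"hand": 1},
    {"ax": 0,"ay": 0,"az": 0,"tx": 0,"ty": -0.75,"tz": 0,"hand": 1},
    {"ax": 0,"ay": 0,"az": 0,"tx": 0,"ty": -0.75,"tz": 0,"hand": 1},
    {"ax": 0,"ay": 0,"az": 0,"tx": 0,"ty": -0.75,"tz": 0,"hand": 1},
    {"ax": 0,"ay": 0,"az": 0,"tx": 0,"ty": -0.75,"tz": 0,"hand": 1},
    {"ax": 0,"ay": 0,"az": 0,"tx": 0,"ty": -0.75,"tz": 0,"hand": 1},
    {"ax": 0,"ay": 0,"az": 0,"tx": 0,"ty": -0.75,"tz": 0,"hand": 1},
    {"ax": 0,"ay": 0,"az": 0,"tx": 0,"ty": -0.22,"tz": 0,"hand": 1},
  ],
)

```text
t: 49.45
eef_pos: [0.503, -0.2992, 0.1945]
ee_rot: [-180.0, -0.0, -179.2]
ft_force: [0.4, 0.1, -3.8]
grip_width: 0.0205
grip_force: 79.9
```

Call:
arm_command(
  targets=[
    {"ax": 0,"ay": 0,"az": 0,"tx": 0,"ty": 0,"tz": 0.3,"hand": 1},
    {"ax": 0,"ay": 0,"az": 0,"tx": 0,"ty": 0,"tz": 0.6,"hand": 1},
    {"ax": 0,"ay": 0,"az": 0,"tx": 0,"ty": 0,"tz": 0.6,"hand": 1},
    {"ax": 0,"ay": 0,"az": 0,"tx": 0,"ty": 0,"tz": 0.5,"hand": 1},
    {"ax": 0,"ay": 0,"az": 0,"tx": 0,"ty": 0,"tz": 0.4,"hand": 1},
    {"ax": 0,"ay": 0,"az": 0,"tx": 0,"ty": 0,"tz": 0.2,"hand": 1},
    {"ax": 0,"ay": 0,"az": 0,"tx": 0,"ty": 0,"tz": 0.1,"hand": 1},
    {"ax": 0,"ay": 0,"az": 0,"tx": 0,"ty": 0,"tz": 0.1,"hand": 1},
    {"ax": 0,"ay": 0,"az": 0,"tx": 0,"ty": 0,"tz": 0.05,"hand": 1},
    {"ax": 0,"ay": 0,"az": 0,"tx": 0,"ty": 0,"tz": 0,"hand": 1},
  ],
)

```text
t: 50.7
eef_pos: [0.5033, -0.297, 0.024]
ee_rot: [-180.0, 0.0, -179.0]
ft_force: [-0.0, 0.4, -4.9]
grip_width: 0.0205
grip_force: 79.8
```

```bash
python3 o.py|head -7
```

```text
t 50.7
eef_pos [ 0.5033 -0.297   0.024 ]
ee_rot [-179.9913    0.0088 -178.9837]
grip_width 0.020515509430087075
grip_force 79.8441582173109
ft_force [-0.0101  0.4151 -4.8933]
ft_torque [-0.0348  0.0597  0.0577]
```

Call:
arm_command(
  targets=[
    {"ax": 0,"ay": 0,"az": 0,"tx": 0,"ty": 0,"tz": 0.05,"hand": 1},
    {"ax": 0,"ay": 0,"az": 0,"tx": 0,"ty": 0,"tz": 0.05,"hand": 1},
    {"ax": 0,"ay": 0,"az": 0,"tx": 0,"ty": 0,"tz": 0.03,"hand": 1},
    {"ax": 0,"ay": 0,"az": 0,"tx": 0,"ty": 0,"tz": 0,"hand": 1},
  ],
)

```text
t: 51.2
eef_pos: [0.5031, -0.2969, 0.0159]
ee_rot: [180.0, -0.0, -179.0]
ft_force: [0.3, -0.4, -4.0]
grip_width: 0.0205
grip_force: 79.9
```

```bash
python3 o.py|head -7
```

```text
t 51.2
eef_pos [ 0.5031 -0.2969  0.0159]
ee_rot [ 179.9875   -0.015  -178.981 ]
grip_width 0.020527819538532187
grip_force 79.87792454659939
ft_force [ 0.2564 -0.358  -3.961 ]
ft_torque [-0.0017  0.0428  0.0398]
```

Call:
arm_command(
  targets=[
    {"ax": 0,"ay": 0,"az": 0,"tx": 0,"ty": 0,"tz": 0.02,"hand": 1},
    {"ax": 0,"ay": 0,"az": 0,"tx": 0,"ty": 0,"tz": 0,"hand": 1},
  ],
)

```text
t: 51.45
eef_pos: [0.5033, -0.297, 0.0153]
ee_rot: [-180.0, 0.0, -179.0]
ft_force: [-2.5, 0.7, 3.6]
grip_width: 0.0206
grip_force: 80.8
```

```bash
python3 o.py|head -7
```

```text
t 51.45
eef_pos [ 0.5033 -0.297   0.0153]
ee_rot [-179.982     0.0209 -178.9796]
grip_width 0.020595573775622853
grip_force 80.75556099414825
ft_force [-2.4565  0.6931  3.6364]
ft_torque [ 0.2616  0.4544 -0.0447]
```

It rests on the mat. I release it, rise, and check.

Call:
arm_command(
  targets=[
    {"ax": 0,"ay": 0,"az": 0,"tx": 0,"ty": 0,"tz": 0,"hand": 0},
    {"ax": 0,"ay": 0,"az": 0,"tx": 0,"ty": 0,"tz": 0,"hand": -0.2},
    {"ax": 0,"ay": 0,"az": 0,"tx": 0,"ty": 0,"tz": 0,"hand": -0.2},
    {"ax": 0,"ay": 0,"az": 0,"tx": 0,"ty": 0,"tz": 0,"hand": -0.2},
    {"ax": 0,"ay": 0,"az": 0,"tx": 0,"ty": 0,"tz": -0.3,"hand": -0.2},
    {"ax": 0,"ay": 0,"az": 0,"tx": 0,"ty": 0,"tz": -0.6,"hand": -0.2},
    {"ax": 0,"ay": 0,"az": 0,"tx": 0,"ty": 0,"tz": -0.7,"hand": -0.2},
    {"ax": 0,"ay": 0,"az": 0,"tx": 0,"ty": 0,"tz": -0.7,"hand": -0.2},
    {"ax": 0,"ay": 0,"az": 0,"tx": 0,"ty": 0,"tz": -0.7,"hand": -0.2},
    {"ax": 0,"ay": 0,"az": 0,"tx": 0,"ty": 0,"tz": 0,"hand": -0.2},
    {"ax": 0,"ay": 0,"az": 0,"tx": 0,"ty": 0,"tz": 0,"hand": -0.2},
  ],
)

```text
t: 52.82
eef_pos: [0.503, -0.2968, 0.1942]
ee_rot: [180.0, -0.0, -179.0]
ft_force: [0.1, -0.7, -0.7]
grip_width: 0.0513
grip_force: 0.0
```

```bash
python3 o.py|head -7;python3 - <<'E'
from h import *
f=save('wrist','w8')
cv2.imwrite('pics/j.png',cv2.resize(cv2.imread('pics/w8.png'),(800,600),interpolation=2))
E
```

```text
t 52.825
eef_pos [ 0.503  -0.2968  0.1942]
ee_rot [ 179.9767   -0.0287 -178.9797]
grip_width 0.05130471459475996
grip_force 0.0
ft_force [ 0.0784 -0.6764 -0.6891]
ft_torque [-0.0089  0.0318 -0.0309]
```

View pics/j.png

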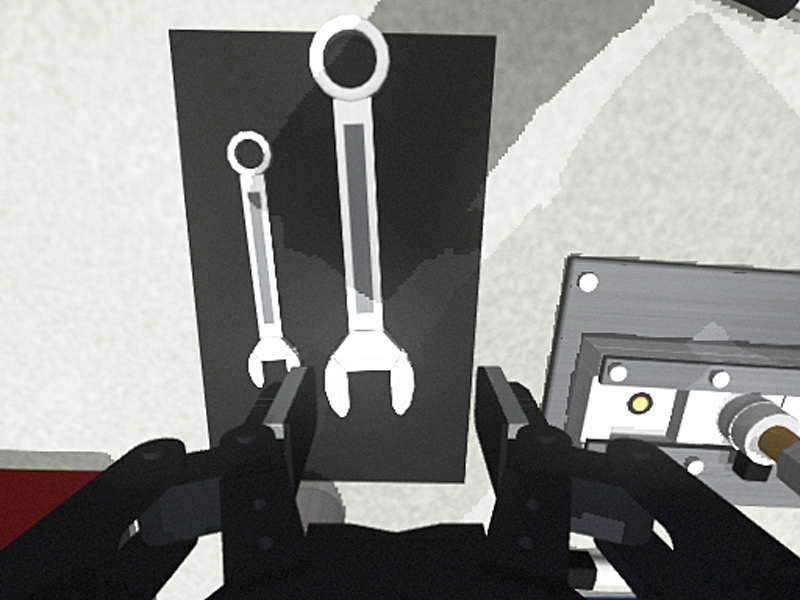

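The picture shows the spanner flat on the mat, ring at (349,57), jaw at (370,385), shifted aside from where I put it: the announced knock. I check its middle against the mat's limits.

```bash
python3 - <<'E'
from h import *
np.set_printoptions(precision=4,suppress=True)
f=load('w8');k=512/800
q=plane(f,np.array([(349,57),(369,372),(370,410)])*k,.012);print(q)
d=q[1]-q[0];u=d/np.linalg.norm(d);print('mid',q[0]+.11*u,q[1]-.092*u,np.degrees(np.arctan2(u[1],u[0])),np.linalg.norm(d))
m=plane(f,np.array([(170,30),(496,37),(465,482)])*k,.003);print(m,(m[0]+m[2])/2)
# caps/keys from t2 & s2
w=load('w2'); kk=np.array([(780,258),(720,254),(658,254)])*k
print(plane(w,kk,.0905))
E
```

```text
[[ 0.3719 -0.3247  0.012 ]
 [ 0.5761 -0.3125  0.012 ]
 [ 0.6064 -0.3117  0.012 ]]
mid [ 0.4817 -0.3182  0.012 ] [ 0.4842 -0.318   0.012 ] 3.43383746409856 0.20451347191050026
[[ 0.3564 -0.4342  0.003 ]
 [ 0.3575 -0.2362  0.003 ]
 [ 0.6742 -0.2369  0.003 ]] [ 0.5153 -0.3355  0.003 ]
[[0.5828 0.2411 0.0905]
 [0.5795 0.2034 0.0905]
 [0.5787 0.1654 0.0905]]
```

The spanner's middle is at (0.483,−0.318), 32 mm and 18 mm from the mat's centre, so it is within limits and flat. Now the keys, with shut fingers.

Call:
arm_command(
  targets=[
    {"ax": 0,"ay": 0,"az": 0,"tx": -0.12,"ty": 0.5,"tz": 0,"hand": 1},
    {"ax": 0,"ay": 0,"az": 0,"tx": -0.123,"ty": 0.8,"tz": 0,"hand": 1},
    {"ax": 0,"ay": 0,"az": 0,"tx": -0.123,"ty": 0.8,"tz": 0,"hand": 1},
    {"ax": 0,"ay": 0,"az": 0,"tx": -0.123,"ty": 0.8,"tz": 0,"hand": 1},
    {"ax": 0,"ay": 0,"az": 0,"tx": -0.123,"ty": 0.8,"tz": 0,"hand": 1},
    {"ax": 0,"ay": 0,"az": 0,"tx": -0.123,"ty": 0.8,"tz": 0,"hand": 1},
    {"ax": 0,"ay": 0,"az": 0,"tx": -0.123,"ty": 0.8,"tz": 0,"hand": 1},
    {"ax": 0,"ay": 0,"az": 0,"tx": -0.123,"ty": 0.8,"tz": 0,"hand": 1},
    {"ax": 0,"ay": 0,"az": 0,"tx": -0.123,"ty": 0.8,"tz": 0,"hand": 1},
    {"ax": 0,"ay": 0,"az": 0,"tx": -0.123,"ty": 0.8,"tz": 0,"hand": 1},
    {"ax": 0,"ay": 0,"az": 0,"tx": -0.123,"ty": 0.8,"tz": 0,"hand": 1},
    {"ax": 0,"ay": 0,"az": 0,"tx": -0.12,"ty": 0.48,"tz": 0,"hand": 1},
  ],
  force=20,
)

```text
t: 54.38
eef_pos: [0.5812, 0.2454, 0.1934]
ee_rot: [-180.0, -0.1, -178.9]
ft_force: [1.0, -0.3, -0.5]
grip_width: -0.0002
grip_force: 0.0
```

Call:
arm_command(
  targets=[
    {"ax": 0,"ay": 0,"az": 0,"tx": 0,"ty": 0,"tz": 0,"hand": 1},
    {"ax": 0,"ay": 0,"az": 0,"tx": 0,"ty": 0,"tz": 0.5,"hand": 1},
    {"ax": 0,"ay": 0,"az": 0,"tx": 0,"ty": 0,"tz": 0.5,"hand": 1},
    {"ax": 0,"ay": 0,"az": 0,"tx": 0,"ty": 0,"tz": 0.3,"hand": 1},
    {"ax": 0,"ay": 0,"az": 0,"tx": 0,"ty": 0,"tz": 0,"hand": 1},
  ],
)

```text
t: 55.0
eef_pos: [0.5806, 0.2422, 0.1152]
ee_rot: [-179.9, -0.2, -179.0]
ft_force: [0.9, 0.4, 0.4]
grip_width: 0.0003
grip_force: 0.0
```

```bash
python3 o.py|head -7; python3 - <<'E'
from h import *
f=save('scene','s3'); b=cv2.imread('pics/s3.png')[190:310,260:400]
cv2.imwrite('pics/k.png',cv2.resize(b,(700,600),interpolation=2))
E
```

```text
t 55.0
eef_pos [0.5806 0.2422 0.1152]
ee_rot [-179.943    -0.1991 -179.0244]
grip_width 0.0002731266913651374
grip_force 0.0
ft_force [0.8723 0.3517 0.4096]
ft_torque [-0.0172 -0.0192 -0.0908]
```

View pics/k.png

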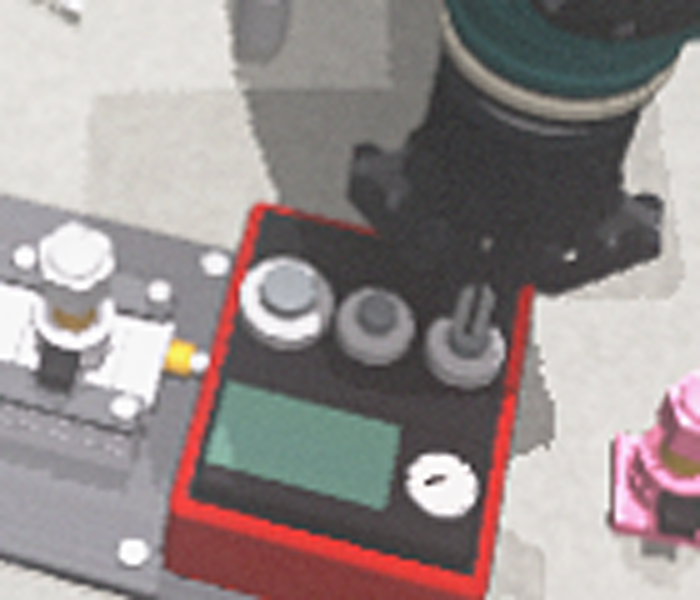

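The shut fingertips at (475,335) stand just over the programme key; fill is at (377,315) and start at (290,285). I press down in steps.

Call:
arm_command(
  targets=[
    {"ax": 0,"ay": 0,"az": 0,"tx": 0,"ty": 0,"tz": 0.1,"hand": 1},
    {"ax": 0,"ay": 0,"az": 0,"tx": 0,"ty": 0,"tz": 0.1,"hand": 1},
    {"ax": 0,"ay": 0,"az": 0,"tx": 0,"ty": 0,"tz": 0.05,"hand": 1},
    {"ax": 0,"ay": 0,"az": 0,"tx": 0,"ty": 0,"tz": 0,"hand": 1},
  ],
)

```text
t: 55.55
eef_pos: [0.5823, 0.2433, 0.1025]
ee_rot: [-180.0, 0.1, -179.0]
ft_force: [0.7, -1.2, 6.9]
grip_width: 0.0
grip_force: 3.2
```

Call:
arm_command(
  targets=[
    {"ax": 0,"ay": 0,"az": 0,"tx": 0,"ty": 0,"tz": 0.05,"hand": 1},
    {"ax": 0,"ay": 0,"az": 0,"tx": 0,"ty": 0,"tz": 0,"hand": 1},
  ],
)

```text
t: 55.8
eef_pos: [0.5824, 0.2434, 0.102]
ee_rot: [180.0, 0.2, -179.0]
ft_force: [-10.3, -4.8, 37.9]
grip_width: 0.0004
grip_force: 18.5
```

Call:
arm_command(
  targets=[
    {"ax": 0,"ay": 0,"az": 0,"tx": 0,"ty": 0,"tz": 0.04,"hand": 1},
    {"ax": 0,"ay": 0,"az": 0,"tx": 0,"ty": 0,"tz": 0,"hand": 1},
  ],
)

```text
t: 56.05
eef_pos: [0.5825, 0.2434, 0.1015]
ee_rot: [180.0, 0.3, -179.0]
ft_force: [-18.4, -7.5, 62.1]
grip_width: -0.0
grip_force: 30.7
```

The programme key is bottomed (the force rose sharply past 6.9 N). I raise, step 40 mm to the fill key, and press it more gently.

Call:
arm_command(
  targets=[
    {"ax": 0,"ay": 0,"az": 0,"tx": 0,"ty": 0,"tz": -0.17,"hand": 1},
    {"ax": 0,"ay": 0,"az": 0,"tx": 0,"ty": 0,"tz": -0.27,"hand": 1},
    {"ax": 0,"ay": 0,"az": 0,"tx": 0.02,"ty": -0.33,"tz": 0,"hand": 1},
    {"ax": 0,"ay": 0,"az": 0,"tx": 0.028,"ty": -0.335,"tz": 0,"hand": 1},
    {"ax": 0,"ay": 0,"az": 0,"tx": 0,"ty": 0,"tz": 0.1,"hand": 1},
    {"ax": 0,"ay": 0,"az": 0,"tx": 0,"ty": 0,"tz": 0,"hand": 1},
  ],
)

```text
t: 56.8
eef_pos: [0.5792, 0.2029, 0.1159]
ee_rot: [-180.0, -0.1, -179.0]
ft_force: [0.1, 0.0, -0.1]
grip_width: -0.0
grip_force: 0.0
```

Call:
arm_command(
  targets=[
    {"ax": 0,"ay": 0,"az": 0,"tx": 0,"ty": 0,"tz": 0.1,"hand": 1},
    {"ax": 0,"ay": 0,"az": 0,"tx": 0,"ty": 0,"tz": 0.1,"hand": 1},
    {"ax": 0,"ay": 0,"az": 0,"tx": 0,"ty": 0,"tz": 0.05,"hand": 1},
    {"ax": 0,"ay": 0,"az": 0,"tx": 0,"ty": 0,"tz": 0,"hand": 1},
  ],
)

```text
t: 57.3
eef_pos: [0.5797, 0.2037, 0.1025]
ee_rot: [180.0, 0.0, -179.0]
ft_force: [-2.1, -0.4, 9.7]
grip_width: -0.0004
grip_force: 5.0
```

Call:
arm_command(
  targets=[
    {"ax": 0,"ay": 0,"az": 0,"tx": 0,"ty": 0,"tz": 0.02,"hand": 1},
    {"ax": 0,"ay": 0,"az": 0,"tx": 0,"ty": 0,"tz": 0,"hand": 1},
  ],
)

```text
t: 57.55
eef_pos: [0.5798, 0.2037, 0.1022]
ee_rot: [180.0, 0.1, -179.0]
ft_force: [-6.0, -1.3, 22.7]
grip_width: 0.0001
grip_force: 11.5
```

Fill is fully down. Next is start, the same step.

Call:
arm_command(
  targets=[
    {"ax": 0,"ay": 0,"az": 0,"tx": 0,"ty": 0,"tz": -0.12,"hand": 1},
    {"ax": 0,"ay": 0,"az": 0,"tx": 0,"ty": 0,"tz": -0.25,"hand": 1},
    {"ax": 0,"ay": 0,"az": 0,"tx": 0.02,"ty": -0.33,"tz": 0,"hand": 1},
    {"ax": 0,"ay": 0,"az": 0,"tx": 0.028,"ty": -0.335,"tz": 0,"hand": 1},
    {"ax": 0,"ay": 0,"az": 0,"tx": 0,"ty": 0,"tz": 0.1,"hand": 1},
    {"ax": 0,"ay": 0,"az": 0,"tx": 0,"ty": 0,"tz": 0,"hand": 1},
  ],
)

```text
t: 58.3
eef_pos: [0.5771, 0.163, 0.1161]
ee_rot: [-180.0, -0.1, -179.0]
ft_force: [0.1, 0.5, -0.4]
grip_width: 0.0001
grip_force: 0.0
```

Call:
arm_command(
  targets=[
    {"ax": 0,"ay": 0,"az": 0,"tx": 0,"ty": 0,"tz": 0.1,"hand": 1},
    {"ax": 0,"ay": 0,"az": 0,"tx": 0,"ty": 0,"tz": 0.1,"hand": 1},
    {"ax": 0,"ay": 0,"az": 0,"tx": 0,"ty": 0,"tz": 0.05,"hand": 1},
    {"ax": 0,"ay": 0,"az": 0,"tx": 0,"ty": 0,"tz": 0,"hand": 1},
  ],
)

```text
t: 58.8
eef_pos: [0.5776, 0.1638, 0.1025]
ee_rot: [180.0, 0.0, -179.0]
ft_force: [-2.4, -0.2, 9.3]
grip_width: 0.0004
grip_force: 5.2
```

Call:
arm_command(
  targets=[
    {"ax": 0,"ay": 0,"az": 0,"tx": 0,"ty": 0,"tz": 0.02,"hand": 1},
    {"ax": 0,"ay": 0,"az": 0,"tx": 0,"ty": 0,"tz": 0,"hand": 1},
  ],
)

```text
t: 59.05
eef_pos: [0.5776, 0.1638, 0.1022]
ee_rot: [180.0, 0.1, -179.0]
ft_force: [-7.1, -0.2, 23.4]
grip_width: 0.0004
grip_force: 11.9
```

Call:
arm_command(
  targets=[
    {"ax": 0,"ay": 0,"az": 0,"tx": 0,"ty": 0,"tz": -0.2,"hand": 1},
    {"ax": 0,"ay": 0,"az": 0,"tx": 0,"ty": 0,"tz": -0.6,"hand": 1},
    {"ax": 0,"ay": 0,"az": 0,"tx": 0,"ty": 0,"tz": -0.7,"hand": 1},
    {"ax": 0,"ay": 0,"az": 0,"tx": 0,"ty": 0,"tz": -0.3,"hand": 1},
    {"ax": 0,"ay": 0,"az": 0,"tx": 0,"ty": 0,"tz": 0,"hand": 1},
    {"ax": 0,"ay": 0,"az": 0,"tx": 0,"ty": 0,"tz": 0,"hand": 1},
  ],
)

```text
t: 59.8
eef_pos: [0.577, 0.1635, 0.2075]
ee_rot: [-180.0, -0.1, -179.0]
ft_force: [-0.4, -0.7, -0.2]
grip_width: -0.0002
grip_force: 0.0
```

```bash
python3 o.py|head -7; python3 - <<'E'
from h import *
save('top','t4'); cv2.imwrite('pics/l.png',cv2.resize(cv2.imread('pics/t4.png'),(800,600),interpolation=2))
E
```

```text
t 59.8
eef_pos [0.577  0.1635 0.2075]
ee_rot [-179.989    -0.0883 -178.9743]
grip_width -0.0001857448743850222
grip_force 0.0
ft_force [-0.4233 -0.706  -0.1748]
ft_torque [ 0.031  -0.0024  0.0762]
```

View pics/l.png

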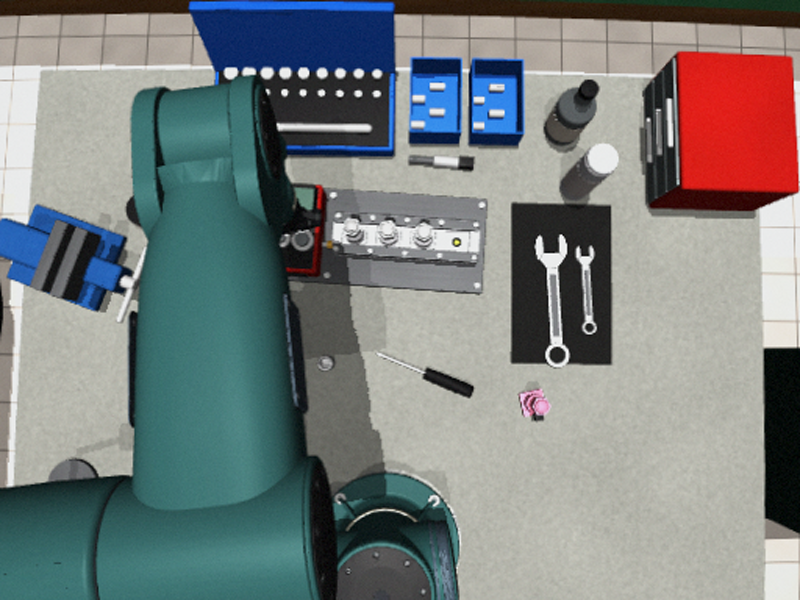

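The top view shows the spanner flat on the mat at (553,300), the rest of the bench in place, and the arm clear of everything. I hand in.

```bash
python3 -c "
from plant import workorder
print(workorder.sign_off())"
```

```text
the job is handed in; nothing more can be done
None
```

I handed the job in at about 60 s: all three valve caps are seated by hand and pulled up with the spanner (at least 0.5 rad by my reckoning, though I never felt the dead stop), the spanner lies flat on the mat despite being knocked a few centimetres aside, and the programme, fill and start keys were pressed fully in order; sign-off returned no verdict.

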